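# Lay out a weld kit in its matching nests

### The arm

A 6-joint arm with a two-finger parallel gripper is mounted at the origin on the work surface; the furniture and walls round the work are solid. World frame = base frame: x ahead of the robot, y to its left, z up, the work surface at z = 0. Lengths are in mm, angles in rad, forces in N, time in s.
With the tool pointing down it reaches from about 350 to 875 mm from the base axis. Payload 4.2 kg.
Tool frame: the origin (TCP) lies midway between the tips of the shut fingers; the grasp point (between the pads) lies 19 mm behind it; z points along the fingers, y is the direction in which the jaws open and shut (so a half turn about z gives the same grasp; the last joint's range is limited). The gripper opens to 85 mm and grips with 20 to 120 N. Pads are 22 mm wide; open, the fingers measure 114 mm over their backs; the gripper's body (76 mm by 85 mm) begins 54 mm behind the grasp point. The pads swing forward as they close: fully open they stand 13 mm farther back than shut.
Start: joints at [-0.851, 0.385, 0.008, 0, -1.194, -0.259], TCP at [277.927, -559.782, 231.312] pointing down, gripper open.
Joint ranges: [-3.14, 3.14], [-1.21, 2.06], [-1.07, 1.41], [-3.16, 2.05], [-2.99, -0.16], [-3.1, 3.1]. Speed limits (rad/s): [2.79, 2.79, 3.14, 3.14, 3.14, 3.14].

### API

Orientations are given as a unit quaternion [x, y, z, w].
In Python, from bench import arm gives the robot as it stands.
- The arm moves only by the tool servo_tool, never from a script. Its argument "rows" is a list of rows, each an object of numbers: "fingers": the finger opening in cm, from 0 to 8.54; "x", "y", "z": the shift along the tool's x, y, z in cm; "turn": the turn about the tool's z in degrees. A call has 1 to 10 rows; each row shifts and turns the commanded pose from where the row before left it, along the tool's axes as they then stand; what a row does not reach is not made up. A row lasts 1/12 s, in which the tool goes at most 41.7 mm and 7.16 degrees, less where a joint would pass 70% of its speed; a pose out of reach is approached as far as the arm can. A call is refused whole if a number of a shift passes 4.17 or a number of a turn 7.16, either way. A call with a gripper value outside its range is refused whole. The fingers move at their own pace and stop on an object; the grip force is fixed at half the most. Time passes only in rows, so rows that do not move let the fingers close. It gives the time, the measured TCP pose, the force and the opening at its end, in the units of the state.
- arm.read_state(): the state, without advancing time (a new reading comes with each control period).
- arm.get_image(name): name is "side" or "top" or "wrist"; returns (picture, depth): 400x640x3 uint8, red, green, blue; 400x640 float32, mm along the optical axis (not along the pixel's ray), 0 where there is no reading.
- arm.camera_model(name): a dict with "fx", "fy", "cx", "cy" (pixels), "k1" (the pictures are not rectified: a ray, as slopes to the right and down, at radius r is drawn at 1 + k1 r^2 times it, then the intrinsics apply), "pose" (4x4, takes a point from camera to world coordinates). Camera axes: x right, y down, z forward; pixel columns grow to the right and rows downward; lengths in mm; the calibration is good to about 2 mm. A picture is of the moment at which its call begins: read the wrist's pose just before it. camera_model takes no time and is no camera call; for the wrist camera it gives the pose at the moment of the call.
- arm.job_done(): hands the job in, once; it reports no verdict.
The state is a dict: "clock": time; "joints": joint angles; "joint_vel": joint speeds; "joint_efforts": joint torques, N m; "position": TCP position; "ee_rot": TCP orientation; "contact_force": force on the tool from outside, world axes, zero at the start; "wrist_torque": the same for the moment, N m; "gripper_width": finger opening in mm.
Only numpy, scipy, OpenCV 4.12 (cv2) and the standard library are available. Lean on these libraries where they do the work, as an engineer would, in place of code of your own. Each camera call takes 0.05 s, during which the arm holds its last target.

### The job

Lay out the kit for the next weld job: put the dark square tube, the pale round pipe stub and the blue magnet block each fully down into the green nest shaped for it, in any order. Only then stand the fragile ceramic gas cup upright in its round cork-bottomed pocket, lowering it gently instead of dropping it or pressing it down hard. Leave the tin and the blue G-clamp where they are.

Things in the scene. Friction and masses are not known exactly. Their poses are not given: they have to be found in the camera images.
- tube_center (a point): centre of the dark square-tube offcut, a loose bar 40 x 40 mm in section and 85 mm long, lying on the table; y runs along its length, z up. Its centre is 20 mm above its underside.
- pipe_center (a point): centre of the pale grey round pipe stub, loose, 34 mm in diameter and 80 mm long, lying on its side (it can roll); y runs along its length; x and z turn as it rolls. Its centre is 17 mm above what it lies on.
- block_center (a point): centre of the blue magnet block with a pale band round it, loose, 35 mm (x) by 51 mm (y), 30 mm high; z up. Its centre is 15 mm above its underside.
- cup_center (a point): centre of the terracotta-coloured ceramic gas cup, loose, standing upright, wide end up, 23 mm in diameter at the top, 45 mm tall; z is its axis, up. Its centre is 22.5 mm above its underside. Fragile.
- nest_tube: green nest for the square tube, fixed: plate 68 x 113 mm with a rectangular recess 56 mm (x) by 101 mm (y), grey floor 6 mm above the table, lips up to 14 mm. Origin at the centre of its underside on the table, z up. The tube lies along y. The long lips have 56 mm wide gaps in the middle for the fingers.
- nest_pipe: green nest for the round pipe, fixed: plate 64 x 108 mm, 5 mm thick, with two V-shaped saddles 58 mm apart (y) whose arms rise to about 26 mm and stand 50 mm apart outside (x), and low end stops 92 mm apart inside, up to 19 mm. Origin at the centre of its underside on the table, z up. The pipe lies along y in both saddles, its axis then 30 mm above the table. Between the saddles there is a 45 mm wide gap (y) for the fingers.
- nest_block: green nest for the blue magnet block, fixed: plate 62 x 78 mm with a rectangular recess 50 mm (x) by 66 mm (y), blue floor 6 mm above the table, lips up to 14 mm. Origin at the centre of its underside on the table, z up. The block lies with its 51 mm length along y. The long lips have 40 mm wide gaps in the middle for the fingers.
- nest_cup: green nest for the ceramic cup, fixed: square plate 76 x 76 mm, 4 mm thick, with a round pocket 37 mm in inner and 48 mm in outer diameter, round wall up to 14 mm without gaps, cork floor 6 mm above the table. Origin at the centre of its underside on the table, z up. Fingers do not fit inside the wall, so the cup must be held by its upper half. It bears light pressing (up to about 25 N) and being let go a few mm above the cork, no more.
- tin: bystander: blue tin with a white lid, 72 mm in diameter, 60 mm tall, standing beyond the work; origin at the centre of its underside. Not to be disturbed.
- g_clamp: bystander: small blue G-clamp lying flat to the left of the work, 128 x 118 x 18 mm; origin at the centre of its underside. Not to be disturbed.
Mind the look-alikes: they are no part of the job. What is shaped like the part that bears tube_center but purple or yellow is not meant.

How it is judged:
By the outcome, as a careful person would: the job done as asked, in the order asked, and still so for the second after the job is handed in, with the robot touching nothing.
It also fails if it takes over 104 s, if anything falls off the work surface, if the arm or the gripper's body presses on something with over 40 N, if the wrist force passes 120 N, or if a joint passes its speed limit or range.

## Working session

There is one attempt and no reset: what is moved stays moved. The work goes in short steps, Python scripts to look and compute and a tool call to move; the robot and the scene stay as the last step left them, time stands still between calls to the robot, and variables do not carry over. Pictures are saved under pics/ and viewed, and the job is handed in when it is done.

Besides the shell and the picture viewer there is one more tool, called after "Emit:" in YAML: its name, and indented under it one key for each argument. servo_tool: Moves the arm, as the interface text tells. Its arguments: {"type":"object","properties":{"rows":{"type":"array","items":{"type":"object","properties":{"fingers":{"type":"number"},"x":{"type":"number"},"y":{"type":"number"},"z":{"type":"number"},"turn":{"type":"number"}}}}},"required":["rows"]}

```bash
mkdir -p pics; ls; python3 - <<'E'
from bench import arm
import cv2,numpy as np
print(arm.read_state())
for n in ("top","side","wrist"):
    m=arm.camera_model(n);print(n,{k:(np.round(v,3).tolist() if k=='pose' else v) for k,v in m.items()})
    p,d=arm.get_image(n);cv2.imwrite(f'pics/{n}0.png',p[:,:,::-1]);np.savez(f'{n}0.npz',p=p,d=d,pose=m['pose'])
E
```

```text
pics
{'clock': 0.0, 'joints': array([-8.51402560e-01,  3.85545145e-01,  6.62608912e-03, -4.93025252e-04,
       -1.19399476e+00, -2.58584862e-01]), 'joint_vel': array([ 3.53857577e-04, -1.63746040e-03,  1.86341885e-04,  5.18203834e-04,
        1.12929232e-05,  1.18604291e-03]), 'joint_efforts': array([-9.87786893e-05, -3.92291987e+01,  1.88403761e+01,  4.18612272e+00,
       -4.57141141e-03, -3.25740928e-06]), 'position': array([ 277.66845799, -559.28229123,  230.22945937]), 'ee_rot': array([-2.28282628e-01,  9.73594304e-01,  1.04229384e-03, -2.95056275e-04]), 'contact_force': array([-0.61008586,  0.86583329,  0.67340383]), 'wrist_torque': array([-0.01078011, -0.03525238,  0.00389552]), 'gripper_width': 85.0747940798772}
top {'fx': 376.0728810953188, 'fy': 376.0728810953188, 'cx': 318.31404237386295, 'cy': 197.52735734705936, 'k1': -0.005365240975915615, 'pose': [[-0.017, -0.985, 0.173, 373.824], [-1.0, 0.017, 0.001, 127.262], [-0.004, -0.172, -0.985, 1082.673], [0.0, 0.0, 0.0, 1.0]]}
side {'fx': 405.73315168228, 'fy': 405.73315168228, 'cx': 313.94747010870617, 'cy': 193.73842984430317, 'k1': -0.013959009844220698, 'pose': [[-0.957, -0.204, 0.207, 343.352], [-0.29, 0.625, -0.725, 883.905], [0.018, -0.753, -0.657, 762.959], [0.0, 0.0, 0.0, 1.0]]}
wrist {'fx': 284.44992520847154, 'fy': 284.44992520847154, 'cx': 323.34227570310435, 'cy': 195.40701249991704, 'k1': -0.0511708913886021, 'pose': [[-0.445, 0.846, 0.293, 202.025], [0.896, 0.42, 0.147, -597.992], [0.001, 0.328, -0.945, 373.137], [0.0, 0.0, 0.0, 1.0]]}
```

View pics/top0.png

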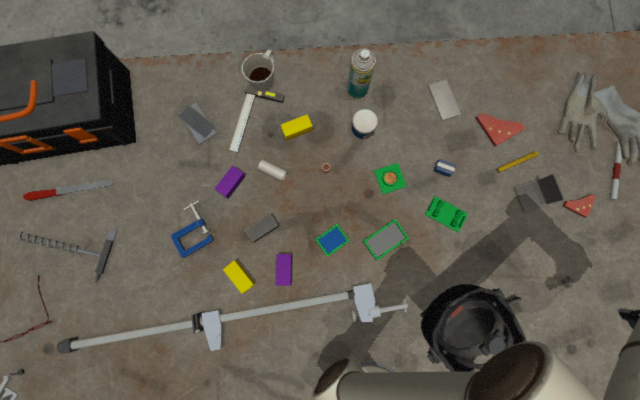

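View pics/side0.png

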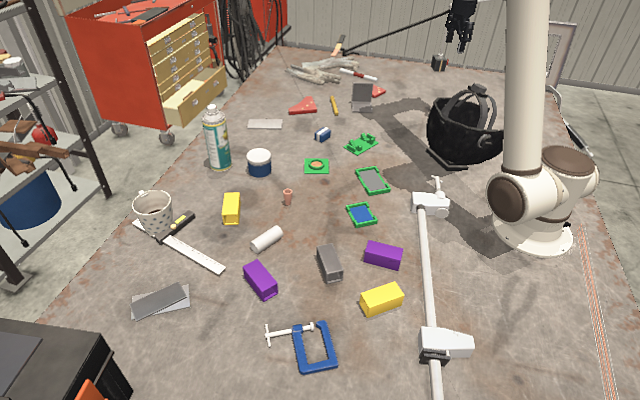

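View pics/wrist0.png

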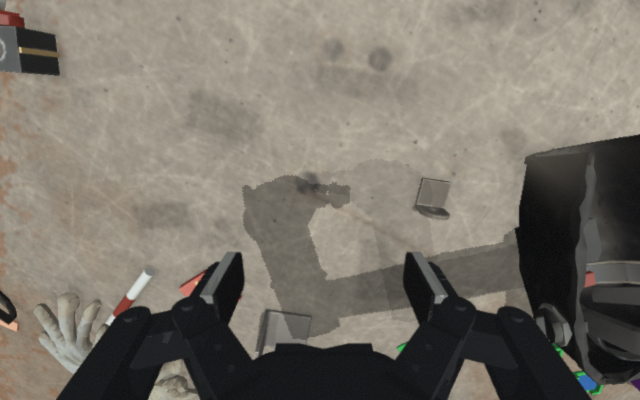

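```bash
cat > h.py <<'E'
import numpy as np,cv2
from bench import arm
def grab(n,tag):
    m=arm.camera_model(n); p,d=arm.get_image(n)
    cv2.imwrite(f'pics/{tag}.png',p[:,:,::-1]); return m,p,d
def rays(m,uv):
    uv=np.asarray(uv,float).reshape(-1,1,2)
    K=np.array([[m['fx'],0,m['cx']],[0,m['fy'],m['cy']],[0,0,1.]])
    q=cv2.undistortPoints(uv,K,np.array([m['k1'],0,0,0,0.]))[:,0]
    return np.c_[q,np.ones(len(q))]
def onplane(m,uv,z):
    T=np.array(m['pose']); r=rays(m,uv)@T[:3,:3].T; o=T[:3,3]
    return o+r*((z-o[2])/r[:,2])[:,None]
def cloud(m,d):
    v,u=np.mgrid[:400,:640]; r=rays(m,np.c_[u.ravel(),v.ravel()])*d.reshape(-1,1)
    T=np.array(m['pose']); return (r@T[:3,:3].T+T[:3,3]).reshape(400,640,3)
def rect(P):
    (c,s,a)=cv2.minAreaRect(P[:,:2].astype(np.float32))
    # angle of long side in world, deg in (-90,90]
    if s[0]<s[1]: a+=90; s=s[::-1]
    a=(a+90)%180-90
    return np.round(c,1),np.round(s,1),round(a,1)
E
python3 - <<'E'
from h import *
m=arm.camera_model('top');z=np.load('top0.npz');p,d=z['p'],z['d'];C=cloud(m,d)
hsv=cv2.cvtColor(p,cv2.COLOR_RGB2HSV)
print(np.round(C[300,150],1),np.round(C[215,330],1),C[195,300].round(1))
def roi(u,v,w,cond):
    M=np.zeros((400,640),bool);M[v-w:v+w,u-w:u+w]=1
    return M&cond
Z=C[...,2];H,S,V=[hsv[...,i].astype(int) for i in range(3)]
for nm,(u,v),lo,hi in [('tube',(262,228),34,46),('pipe',(271,170),26,40),('block',(445,168),24,36),('cup',(326,167),36,52),('tin',(365,124),50,70)]:
    M=roi(u,v,26,(Z>lo)&(Z<hi));P=C[M]
    print(nm,M.sum(),rect(P),'z',np.median(P[:,2]).round(1),'mean',P.mean(0).round(1), 'maxz',P[:,2].max().round(1))
for nm,(u,v),w in [('ntube',(386,240),32),('nblock',(332,240),25),('npipe',(446,214),27),('ncup',(390,178),22)]:
    M=roi(u,v,w,(H>45)&(H<80)&(S>120)); P=C[M]
    print(nm,M.sum(),rect(P),'mean',P.mean(0).round(1),'zs',np.percentile(P[:,2],[5,50,95]).round(1))
c=p[100:300,170:490][:,:,::-1];cv2.imwrite('pics/crop0.png',cv2.resize(c,None,fx=2.5,fy=2.5,interpolation=cv2.INTER_CUBIC))
E
```

```text
[280.4 605.1  -1.7] [511.3  95.6   1.2] [571.4 181.9   2.5]
tube 446 (array([475.1, 289.4]), array([85.3, 40.1]), -57.6) z 40.1 mean [474.8 289.3  40. ] maxz 45.9
pipe 261 (array([643.7, 262. ]), array([81.5, 29.2]), 62.2) z 31.8 mean [643.4 261.6  31.7] maxz 38.2
block 208 (array([ 643.4, -240.7]), array([50.7, 35.9]), 68.2) z 30.4 mean [ 642.1 -239.7   30.2] maxz 34.7
cup 32 (array([642.9, 105. ]), array([22. , 20.9]), -33.3) z 43.8 mean [643.2 105.7  42.6] maxz 48.4
tin 487 (array([774.8,  -8.7]), array([70.9, 69.3]), -3.3) z 58.6 mean [773.7  -8.6  58.6] maxz 64.8
ntube 270 (array([438.8, -60.1]), array([112.9,  67.7]), -56.9) mean [439.1 -60.2  10.9] zs [ 3.6 12.2 17. ]
nblock 188 (array([439.7,  92.6]), array([77.6, 61.7]), -56.7) mean [439.3  92.3  11.2] zs [ 3.6 12.2 17.5]
npipe 803 (array([475.9, -80.1]), array([448.2, 113.3]), -78.0) mean [ 507.7 -236.3   14.3] zs [ 2.3  6.4 23.3]
ncup 510 (array([528.4,  20.1]), array([364.4,  93.5]), -49.1) mean [615.5 -80.9  10. ] zs [ 0.8  4.9 14.8]
```

View pics/crop0.png

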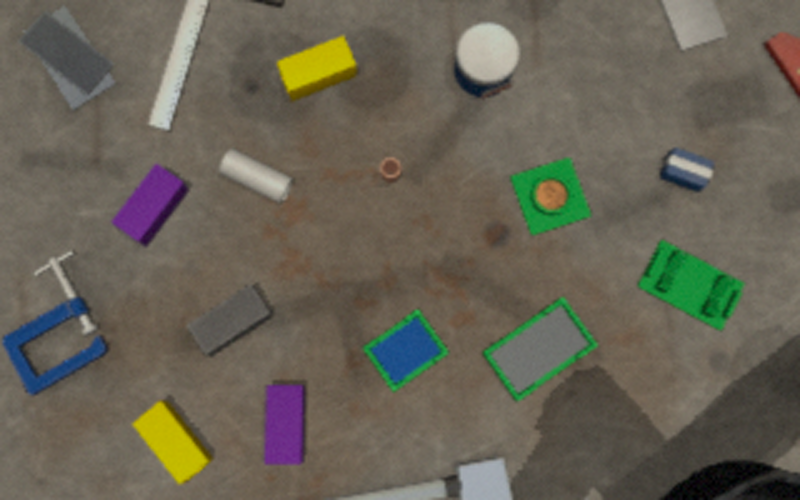

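```bash
python3 - <<'E'
from h import *
m=arm.camera_model('top');z=np.load('top0.npz');p,d=z['p'],z['d'];C=cloud(m,d)
hsv=cv2.cvtColor(p,cv2.COLOR_RGB2HSV);H,S,V=[hsv[...,i].astype(int) for i in range(3)];Z=C[...,2]
g=((H>45)&(H<80)&(S>120)).astype(np.uint8)
n,L,st,ce=cv2.connectedComponentsWithStats(g)
for i in range(1,n):
    if st[i,4]<100: continue
    v,u=np.nonzero(L==i); P=C[v,u]; ok=d[v,u]>0;P=P[ok]
    # contour onto plane 5 (plates)
    for zz in (5,14): print(st[i],zz,rect(onplane(m,np.c_[u,v],zz)))
    print('   depth',rect(P), rect(P[P[:,2]>10]), 'zmed',np.median(P[:,2]).round(1))
# cork
o=((H<18)&(S>90)).astype(np.uint8)
for (u0,v0,zz) in [(390,178,6),(326,167,45)]:
    M=np.zeros_like(o);M[v0-13:v0+14,u0-13:u0+14]=o[v0-13:v0+14,u0-13:u0+14]
    v,u=np.nonzero(M);P=onplane(m,np.c_[u,v],zz);print(len(u),P.mean(0).round(1),rect(P))
K=(d>0)&(C[...,2]>60)&(C[...,0]>150)
v,u=np.nonzero(K&(np.mgrid[:400,:640][1]>420)&(np.mgrid[:400,:640][1]<530)&(np.mgrid[:400,:640][0]>270))
P=C[v,u];print('helmet',P.min(0).round(),P.max(0).round())
E
```

```text
[374 163  32  31 510] 5 (array([617. , -82.2]), array([75. , 74.9]), 17.1)
[374 163  32  31 510] 14 (array([615. , -80.4]), array([74.4, 74.3]), 17.1)
   depth (array([617.3, -82.2]), array([75.5, 75. ]), 17.2) (array([617. , -82.2]), array([44.9, 43.4]), -5.0) zmed 4.9
[425 196  43  36 803] 5 (array([ 508.9, -239.4]), array([108.5,  62.6]), 60.0)
[425 196  43  36 803] 14 (array([ 507.8, -236.4]), array([107.5,  62.1]), 60.0)
   depth (array([ 509.1, -239.3]), array([107.9,  63.7]), 60.7) (array([ 508.9, -238.7]), array([103.6,  49.3]), 59.1) zmed 6.4
[363 219  46  41 270] 5 (array([439. , -60.8]), array([114.4,  68.4]), -57.1)
[363 219  46  41 270] 14 (array([438.5, -59.3]), array([113.4,  67.8]), -57.1)
   depth (array([438.8, -60.1]), array([112.9,  67.7]), -56.9) (array([438.5, -60.4]), array([112.9,  67.2]), -57.1) zmed 12.2
[315 224  34  33 188] 5 (array([440.1,  92.2]), array([78.3, 61.9]), -55.8)
[315 224  34  33 188] 14 (array([439.6,  92.5]), array([77.6, 61.3]), -55.8)
   depth (array([439.7,  92.6]), array([77.6, 61.7]), -56.7) (array([439.7,  92.1]), array([77. , 60.2]), -56.1) zmed 12.2
94 [618.6 -83.1   6. ] (array([618.4, -82.6]), array([29.7, 27. ]), 89.0)
76 [641.2 109.7  45. ] (array([637.3, 116.3]), array([45.3, 26.4]), -67.8)
helmet [ 150. -353.   60.] [318.  -3. 734.]
```

```bash
cat >> h.py <<'E'
def phi():
    q=arm.read_state()['ee_rot'];x,y,z,w=q
    return np.degrees(np.arctan2(2*(x*y+z*w),1-2*(y*y+z*z)))
def plan(x,y,z,ph):
    """turn first, then shifts (cm) in tool axes after the turn"""
    s=arm.read_state();p=s['position'];f=phi()
    t=-((ph-f+180)%360-180); a=np.radians(ph)
    d=np.array([x,y,z])-p
    X=np.array([np.cos(a),np.sin(a)]);Y=np.array([np.sin(a),-np.cos(a)])
    print('clock %.2f pos %s phi %.1f w %.1f F %s j %s'%(s['clock'],p.round(1),f,s['gripper_width'],s['contact_force'].round(1),s['joints'].round(2)))
    print('turn %.1f  x %.2f y %.2f z %.2f cm'%(t,d[:2]@X/10,d[:2]@Y/10,-d[2]/10))
E
python3 -c "
from h import *
plan(642.5,-240,110,-111.8)"
```

```text
clock 0.15 pos [ 277.7 -559.4  230.5] phi -153.6 w 85.1 F [ 0.4 -0.3 -0.2] j [-0.85  0.39  0.01 -0.   -1.19 -0.26]
turn -41.8  x -43.20 y -22.01 z 12.05 cm
```

Emit:
servo_tool:
  rows:
    - {"turn":-7,"z":2,"fingers":6}
    - {"turn":-7,"z":2,"fingers":6}
    - {"turn":-7,"z":2,"fingers":6}
    - {"turn":-7,"z":2,"fingers":6}
    - {"turn":-7,"z":2,"fingers":6}
    - {"turn":-7,"z":2,"fingers":6}

```text
invalid input at $.rows[0]: expected keys fingers, x, y, z, turn
```

```bash
python3 -c "
from h import *
plan(642.5,-240,110,-111.8)"
```

```text
clock 0.15 pos [ 277.7 -559.4  230.5] phi -153.6 w 85.1 F [ 0.4 -0.3 -0.2] j [-0.85  0.39  0.01 -0.   -1.19 -0.26]
turn -41.8  x -43.20 y -22.01 z 12.05 cm
```

All keys are required.

Emit:
servo_tool:
  rows:
    - {"x":0,"y":0,"turn":-7,"z":2,"fingers":6}
    - {"x":0,"y":0,"turn":-7,"z":2,"fingers":6}
    - {"x":0,"y":0,"turn":-7,"z":2,"fingers":6}
    - {"x":0,"y":0,"turn":-7,"z":2,"fingers":6}
    - {"x":0,"y":0,"turn":-7,"z":2,"fingers":6}
    - {"x":0,"y":0,"turn":-7,"z":2,"fingers":6}

```text
clock: 0.65
position: [277.8, -559.5, 110.1]
ee_rot: [-0.565, 0.825, 0.0, 0.0]
contact_force: [-1.0, -0.4, 0.0]
gripper_width: 59.9
```

```bash
python3 -c "
from h import *
plan(642.5,-240,110,-111.8)"
```

```text
clock 0.65 pos [ 277.8 -559.5  110.1] phi -111.3 w 59.9 F [-1.  -0.4  0. ] j [-0.85  0.49 -0.15 -0.   -0.93  0.48]
turn 0.5  x -43.21 y -22.00 z 0.01 cm
```

Emit:
servo_tool:
  rows:
    - {"x":-3.6,"y":-1.83,"turn":0,"z":0,"fingers":6}
    - {"x":-3.6,"y":-1.83,"turn":0,"z":0,"fingers":6}
    - {"x":-3.6,"y":-1.83,"turn":0,"z":0,"fingers":6}
    - {"x":-3.6,"y":-1.83,"turn":0,"z":0,"fingers":6}
    - {"x":-3.6,"y":-1.83,"turn":0,"z":0,"fingers":6}
    - {"x":-3.6,"y":-1.83,"turn":0,"z":0,"fingers":6}
    - {"x":-3.6,"y":-1.83,"turn":0,"z":0,"fingers":6}
    - {"x":-3.6,"y":-1.83,"turn":0,"z":0,"fingers":6}
    - {"x":-3.6,"y":-1.83,"turn":0,"z":0,"fingers":6}
    - {"x":-3.6,"y":-1.83,"turn":0.5,"z":0,"fingers":6}

```text
clock: 1.48
position: [581.7, -290.7, 111.1]
ee_rot: [-0.559, 0.83, 0.0, -0.0]
contact_force: [1.0, -0.9, -0.7]
gripper_width: 59.9
```

```bash
python3 -c "
from h import *
plan(642.5,-240,110,-111.8)
m,p,d=grab('wrist','w1')
C=cloud(m,d)
M=(C[...,2]>24)&(C[...,2]<36)&(d>0)&(np.hypot(C[...,0]-642,C[...,1]+240)<45)
P=C[M];print(M.sum(),rect(P),P.mean(0).round(1),np.median(P[:,2]))
"
```

```text
clock 1.48 pos [ 581.7 -290.7  111.1] phi -112.1 w 59.9 F [ 1.  -0.9 -0.7] j [-0.22  0.53 -0.08 -0.   -0.97 -0.17]
turn -0.3  x -6.97 y -3.76 z 0.11 cm
1555 (array([ 641.1, -241.5]), array([51.1, 34. ]), 63.7) [ 639.6 -243.    29.8] 30.087940310353616
```

View pics/w1.png

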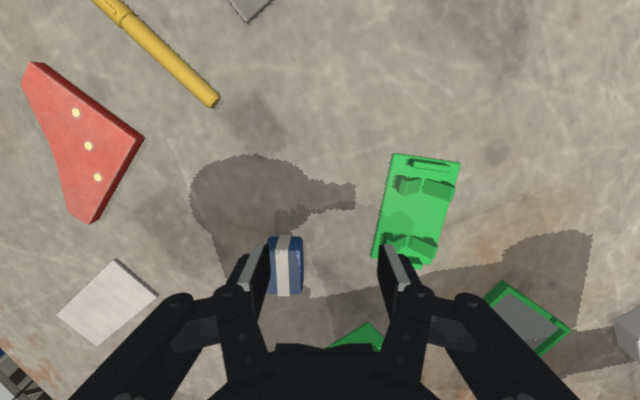

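Emit:
servo_tool:
  rows:
    - {"x":-3.45,"y":-1.9,"turn":2.4,"z":0,"fingers":6}
    - {"x":-3.45,"y":-1.9,"turn":0,"z":0,"fingers":6}

```text
clock: 1.7
position: [642.8, -243.3, 111.0]
ee_rot: [-0.54, 0.842, 0.001, -0.0]
contact_force: [1.3, -0.7, 0.5]
gripper_width: 59.9
```

```bash
python3 -c "
from h import *
plan(642.,-240.5,110,-114.5)
m,p,d=grab('wrist','w2')
C=cloud(m,d)
M=(C[...,2]>24)&(C[...,2]<36)&(d>0)&(np.hypot(C[...,0]-642,C[...,1]+240)<45)
P=C[M];print(M.sum(),rect(P),P.mean(0).round(1),np.median(P[:,2]))
"
```

```text
clock 1.70 pos [ 642.8 -243.3  111. ] phi -114.6 w 59.9 F [ 1.3 -0.7  0.5] j [-0.13  0.58  0.03 -0.   -1.01 -0.3 ]
turn -0.1  x -0.22 y 0.18 z 0.10 cm
2273 (array([ 642.9, -241.9]), array([51.2, 34.9]), 68.0) [ 642.1 -243.6   29.9] 30.136343848794183
```

View pics/w2.png

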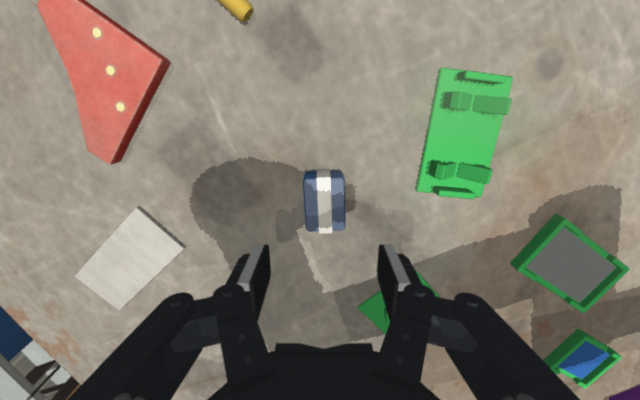

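Emit:
servo_tool:
  rows:
    - {"x":-0.15,"y":0,"turn":-2.6,"z":2,"fingers":6}
    - {"x":0,"y":0,"turn":0,"z":3,"fingers":6}
    - {"x":0,"y":0,"turn":0,"z":3,"fingers":6}
    - {"x":0,"y":0,"turn":0,"z":2,"fingers":6}
    - {"x":0,"y":0,"turn":0,"z":0.9,"fingers":6}
    - {"x":0,"y":0,"turn":0,"z":0,"fingers":2.5}
    - {"x":0,"y":0,"turn":0,"z":0,"fingers":2.5}
    - {"x":0,"y":0,"turn":0,"z":0,"fingers":2.5}
    - {"x":0,"y":0,"turn":0,"z":0,"fingers":2.5}
    - {"x":0,"y":0,"turn":0,"z":0,"fingers":2.5}

```text
clock: 2.58
position: [643.9, -242.8, 3.5]
ee_rot: [-0.56, 0.829, -0.001, 0.001]
contact_force: [-0.9, 0.7, -1.3]
gripper_width: 34.0
```

```bash
python3 -c "
from h import *
plan(439.7,92.4,100,-56.3)"
```

```text
clock 2.58 pos [ 643.9 -242.8    3.5] phi -111.9 w 34.0 F [-0.9  0.7 -1.3] j [-0.13  0.7  -0.06 -0.   -0.81 -0.26]
turn -55.6  x -39.22 y -1.61 z -9.65 cm
```

Emit:
servo_tool:
  rows:
    - {"x":0,"y":0,"turn":0,"z":-2,"fingers":2.5}
    - {"x":0,"y":0,"turn":0,"z":-4,"fingers":2.5}
    - {"x":0,"y":0,"turn":-6.95,"z":-3.5,"fingers":2.5}
    - {"x":0,"y":0,"turn":-6.95,"z":0,"fingers":2.5}
    - {"x":0,"y":0,"turn":-6.95,"z":0,"fingers":2.5}
    - {"x":0,"y":0,"turn":-6.95,"z":0,"fingers":2.5}
    - {"x":0,"y":0,"turn":-6.95,"z":0,"fingers":2.5}
    - {"x":0,"y":0,"turn":-6.95,"z":0,"fingers":2.5}
    - {"x":0,"y":0,"turn":-6.95,"z":0,"fingers":2.5}
    - {"x":0,"y":0,"turn":-6.95,"z":0,"fingers":2.5}

```text
clock: 3.42
position: [643.4, -242.7, 98.0]
ee_rot: [0.883, -0.469, 0.0, -0.0]
contact_force: [0.0, -0.4, -1.7]
gripper_width: 34.2
```

Emit:
servo_tool:
  rows:
    - {"x":-3.5,"y":-0.15,"turn":0,"z":0,"fingers":2.5}
    - {"x":-3.5,"y":-0.15,"turn":0,"z":0,"fingers":2.5}
    - {"x":-3.5,"y":-0.15,"turn":0,"z":0,"fingers":2.5}
    - {"x":-3.5,"y":-0.15,"turn":0,"z":0,"fingers":2.5}
    - {"x":-3.5,"y":-0.15,"turn":0,"z":0,"fingers":2.5}
    - {"x":-3.5,"y":-0.15,"turn":0,"z":0,"fingers":2.5}
    - {"x":-3.5,"y":-0.15,"turn":0,"z":0,"fingers":2.5}
    - {"x":-3.5,"y":-0.15,"turn":0,"z":0,"fingers":2.5}

```text
clock: 4.08
position: [497.2, -1.9, 98.2]
ee_rot: [0.882, -0.472, 0.001, -0.001]
contact_force: [-0.5, 0.3, -1.6]
gripper_width: 34.0
```

```bash
python3 -c "
from h import *
plan(439.7,92.4,100,-56.3)
m,p,d=grab('wrist','w3')
C=cloud(m,d);np.savez('w3.npz',p=p,d=d,C=C)
hsv=cv2.cvtColor(p,cv2.COLOR_RGB2HSV);H,S,V=[hsv[...,i].astype(int) for i in range(3)]
g=((H>45)&(H<80)&(S>120)).astype(np.uint8)
n,L,st,ce=cv2.connectedComponentsWithStats(g)
for i in range(1,n):
    if st[i,4]<200: continue
    v,u=np.nonzero((L==i)&(d>0));P=C[v,u];print(st[i],rect(P),'z',np.percentile(P[:,2],[5,50,95]).round(1))
"
```

```text
clock 4.08 pos [497.2  -1.9  98.2] phi -56.3 w 34.0 F [-0.5  0.3 -1.6] j [ 0.32  0.32 -0.48 -0.   -0.77  0.26]
turn -0.0  x -11.03 y -0.45 z -0.18 cm
[ 195    0  115   91 5801] (array([616. , -80.7]), array([75.7, 66.8]), 18.4) z [ 3.   4.5 14.5]
[378 115  43  98 739] (array([471. , -58.2]), array([85.2, 24.4]), -70.5) z [ 5.1  6.9 14.9]
[446 133  22  80 456] (array([416.4, -84.4]), array([71.1,  5.9]), -56.6) z [ 5.1  6.4 14.7]
[376 214  79  29 828] (array([415.2, -26.6]), array([67.3, 27.3]), 33.0) z [ 7.8 13.9 15.1]
[291 320  60  16 548] (array([451.5,  71.2]), array([121.7,  60.4]), -56.4) z [ 7.6 13.4 14.7]
```

View pics/w3.png

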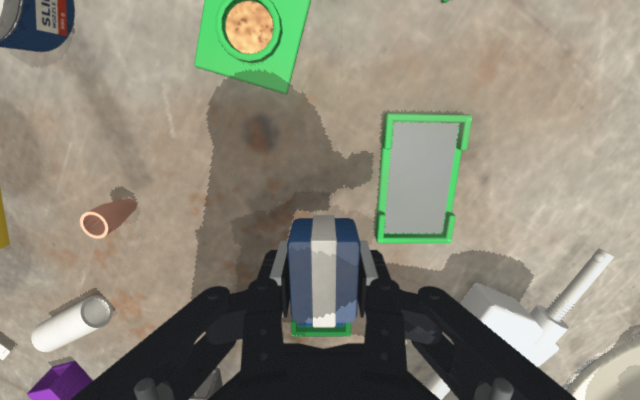

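Emit:
servo_tool:
  rows:
    - {"x":-3.7,"y":-0.15,"turn":0,"z":0,"fingers":2.5}
    - {"x":-3.7,"y":-0.15,"turn":0,"z":0,"fingers":2.5}
    - {"x":-3.6,"y":-0.15,"turn":0,"z":2,"fingers":2.5}
    - {"x":0,"y":0,"turn":0,"z":3,"fingers":2.5}

```text
clock: 4.47
position: [441.3, 96.0, 50.4]
ee_rot: [0.883, -0.469, 0.003, -0.005]
contact_force: [0.8, 0.9, -3.0]
gripper_width: 34.0
```

```bash
python3 -c "
from h import *
plan(439.7,92.4,9.5,-56.3)
m,p,d=grab('wrist','w4');m,p,d=grab('side','s4')
c=p[170:260,310:430,::-1];cv2.imwrite('pics/s4c.png',cv2.resize(c,None,fx=5,fy=5,interpolation=cv2.INTER_CUBIC))
z=np.load('w3.npz');p,d,C=z['p'],z['d'],z['C']
hsv=cv2.cvtColor(p,cv2.COLOR_RGB2HSV);H,S,V=[hsv[...,i].astype(int) for i in range(3)]
g=((H>45)&(H<80)&(S>120))&(d>0)
M=np.zeros_like(g);M[100:250,370:480]=g[100:250,370:480];P=C[M]
print(rect(P),rect(P[P[:,2]>11]))
"
```

```text
clock 4.47 pos [441.3  96.   50.4] phi -55.9 w 34.0 F [ 0.8  0.9 -3. ] j [ 0.58  0.33 -0.64 -0.   -0.59  0.02]
turn 0.4  x 0.21 y 0.34 z 4.09 cm
(array([438. , -61.6]), array([110.9,  67.3]), -56.8) (array([438. , -61.6]), array([111. ,  67.3]), -56.8)
```

View pics/w4.png

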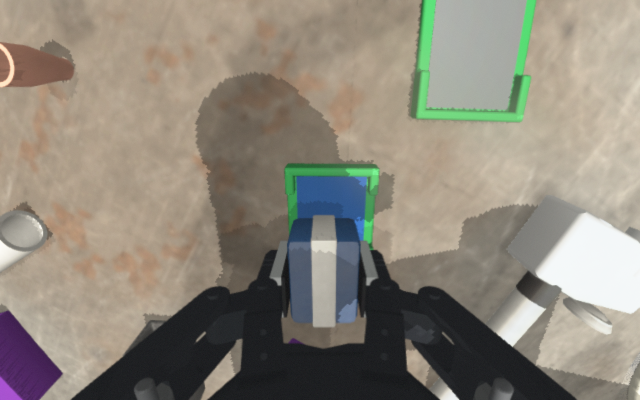

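View pics/s4c.png

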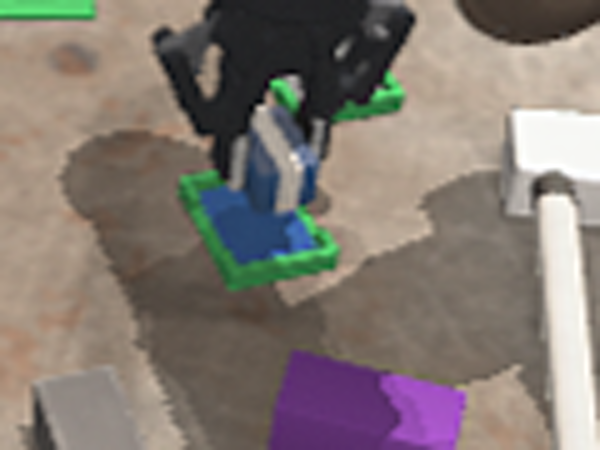

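Emit:
servo_tool:
  rows:
    - {"x":0.1,"y":0.15,"turn":0,"z":1,"fingers":2.5}
    - {"x":0,"y":0,"turn":0,"z":1,"fingers":2.5}
    - {"x":0,"y":0,"turn":0,"z":0.5,"fingers":2.5}
    - {"x":0,"y":0,"turn":0,"z":0,"fingers":2.5}

```text
clock: 4.9
position: [440.4, 88.5, 22.5]
ee_rot: [0.881, -0.472, -0.0, 0.0]
contact_force: [-1.2, -0.4, -2.6]
gripper_width: 34.3
```

```bash
python3 -c "
from h import *
plan(439.7,92.4,9.5,-56.3)
"
```

```text
clock 4.90 pos [440.4  88.5  22.5] phi -56.4 w 34.3 F [-1.2 -0.4 -2.6] j [ 0.56  0.38 -0.67  0.   -0.52  0.02]
turn -0.1  x -0.36 y -0.16 z 1.30 cm
```

Emit:
servo_tool:
  rows:
    - {"x":-0.35,"y":-0.15,"turn":0,"z":0,"fingers":2.5}
    - {"x":0,"y":0,"turn":0,"z":0.5,"fingers":2.5}
    - {"x":0,"y":0,"turn":0,"z":0.5,"fingers":2.5}
    - {"x":0,"y":0,"turn":0,"z":0.2,"fingers":2.5}
    - {"x":0,"y":0,"turn":0,"z":0,"fingers":2.5}
    - {"x":0,"y":0,"turn":0,"z":0,"fingers":2.5}

```text
clock: 5.4
position: [439.2, 92.9, 10.2]
ee_rot: [0.882, -0.472, -0.0, 0.0]
contact_force: [-0.2, -0.2, -1.7]
gripper_width: 34.0
```

Emit:
servo_tool:
  rows:
    - {"x":0,"y":0,"turn":0,"z":0.1,"fingers":2.5}
    - {"x":0,"y":0,"turn":0,"z":0,"fingers":2.5}
    - {"x":0,"y":0,"turn":0,"z":0,"fingers":5}
    - {"x":0,"y":0,"turn":0,"z":0,"fingers":5}
    - {"x":0,"y":0,"turn":0,"z":0,"fingers":5}
    - {"x":0,"y":0,"turn":0,"z":-3,"fingers":5}
    - {"x":0,"y":0,"turn":0,"z":-4,"fingers":6}
    - {"x":0,"y":0,"turn":0,"z":-3,"fingers":6}
    - {"x":0,"y":0,"turn":0,"z":0,"fingers":6}

```text
clock: 6.15
position: [443.3, 94.9, 115.4]
ee_rot: [0.882, -0.471, 0.004, -0.005]
contact_force: [1.2, 0.2, -0.6]
gripper_width: 60.0
```

```bash
python3 -c "
from h import *
plan(475.1,289.4,110,-57.6)
m,p,d=grab('wrist','w5');C=cloud(m,d)
M=(C[...,2]>24)&(C[...,2]<50)&(d>0)&(np.hypot(C[...,0]-440,C[...,1]-92)<45)
P=C[M];print(M.sum(),rect(P),np.median(P[:,2]))
"
```

```text
clock 6.15 pos [443.3  94.9 115.4] phi -56.2 w 60.0 F [ 1.2  0.2 -0.6] j [ 0.57  0.22 -0.57  0.   -0.77  0.02]
turn 1.4  x -14.71 y -13.11 z 0.54 cm
2375 (array([438.2,  93.6]), array([51.2, 35. ]), -55.8) 36.10776447529392
```

View pics/w5.png

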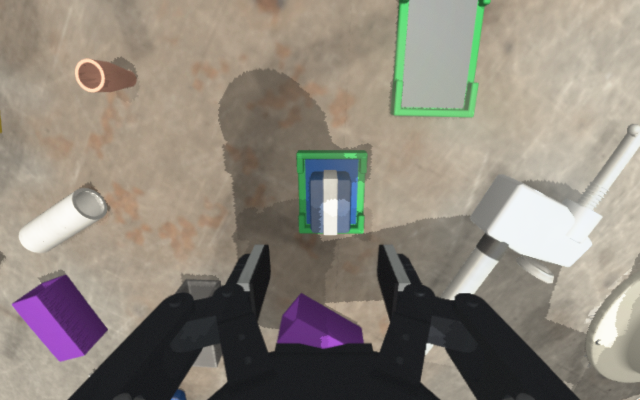

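Emit:
servo_tool:
  rows:
    - {"x":-2.9,"y":-2.6,"turn":1.4,"z":0,"fingers":6.5}
    - {"x":-2.9,"y":-2.6,"turn":0,"z":0,"fingers":6.5}
    - {"x":-2.9,"y":-2.6,"turn":0,"z":0,"fingers":6.5}
    - {"x":-2.9,"y":-2.6,"turn":0,"z":0,"fingers":6.5}
    - {"x":-2.9,"y":-2.6,"turn":0,"z":0,"fingers":6.5}
    - {"x":0,"y":0,"turn":0,"z":0,"fingers":6.5}
    - {"x":0,"y":0,"turn":0,"z":0,"fingers":6.5}

```text
clock: 6.78
position: [470.2, 286.5, 107.6]
ee_rot: [0.876, -0.482, -0.0, 0.001]
contact_force: [-0.1, -0.4, 0.1]
gripper_width: 65.0
```

```bash
python3 -c "
from h import *
m,p,d=grab('wrist','w6');C=cloud(m,d)
M=(C[...,2]>34)&(C[...,2]<46)&(d>0)&(np.hypot(C[...,0]-475,C[...,1]-289)<60)
P=C[M];r=rect(P);print(M.sum(),r,np.median(P[:,2]))
plan(*r[0],2.5,r[2])
"
```

```text
4993 (array([474.6, 288.2]), array([85.7, 40.1]), -57.4) 40.13203949737479
clock 6.83 pos [469.8 285.  107.7] phi -57.7 w 65.1 F [-0.   0.4  0.1] j [ 0.84  0.38 -0.34 -0.   -0.85 -0.28]
turn -0.3  x -0.01 y -0.57 z 10.52 cm
```

View pics/w6.png

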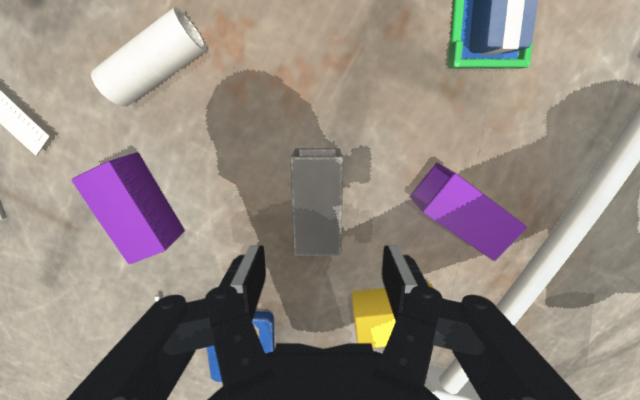

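Emit:
servo_tool:
  rows:
    - {"x":0,"y":-0.55,"turn":-0.3,"z":2,"fingers":6.5}
    - {"x":0,"y":0,"turn":0,"z":3,"fingers":6.5}
    - {"x":0,"y":0,"turn":0,"z":3,"fingers":6.5}
    - {"x":0,"y":0,"turn":0,"z":1.7,"fingers":6.5}
    - {"x":0,"y":0,"turn":0,"z":0.8,"fingers":6.5}
    - {"x":0,"y":0,"turn":0,"z":0,"fingers":3}
    - {"x":0,"y":0,"turn":0,"z":0,"fingers":3}
    - {"x":0,"y":0,"turn":0,"z":0,"fingers":3}
    - {"x":0,"y":0,"turn":0,"z":0,"fingers":3}

```text
clock: 7.58
position: [475.8, 288.3, 5.4]
ee_rot: [0.877, -0.48, 0.0, -0.001]
contact_force: [0.6, 0.2, -3.6]
gripper_width: 39.3
```

Emit:
servo_tool:
  rows:
    - {"x":0,"y":0,"turn":0,"z":-2,"fingers":3}
    - {"x":0,"y":0,"turn":0,"z":-4,"fingers":3}
    - {"x":0,"y":0,"turn":0,"z":-3.7,"fingers":3}
    - {"x":0,"y":0,"turn":0,"z":0,"fingers":3}
    - {"x":0,"y":0,"turn":0,"z":0,"fingers":3}

```text
clock: 8.0
position: [476.5, 289.4, 104.6]
ee_rot: [0.877, -0.48, 0.001, -0.004]
contact_force: [-0.3, 0.4, -3.4]
gripper_width: 39.6
```

```bash
python3 -c "
from h import *
plan(438.3,-60.8,100,-57)
"
```

```text
clock 8.00 pos [476.5 289.4 104.6] phi -57.4 w 39.6 F [-0.3  0.4 -3.4] j [ 0.84  0.39 -0.33 -0.   -0.84 -0.27]
turn -0.4  x 27.29 y 22.28 z 0.46 cm
```

Emit:
servo_tool:
  rows:
    - {"x":3,"y":2.45,"turn":-0.4,"z":0,"fingers":3}
    - {"x":3,"y":2.45,"turn":0,"z":0,"fingers":3}
    - {"x":3,"y":2.45,"turn":0,"z":0,"fingers":3}
    - {"x":3,"y":2.45,"turn":0,"z":0,"fingers":3}
    - {"x":3,"y":2.45,"turn":0,"z":0,"fingers":3}
    - {"x":3,"y":2.45,"turn":0,"z":0,"fingers":3}
    - {"x":3,"y":2.45,"turn":0,"z":0,"fingers":3}
    - {"x":3,"y":2.45,"turn":0,"z":0,"fingers":3}
    - {"x":3,"y":2.45,"turn":0,"z":0,"fingers":3}
    - {"x":0,"y":0,"turn":0,"z":0,"fingers":3}

```text
clock: 8.83
position: [433.6, -63.4, 99.9]
ee_rot: [0.877, -0.481, -0.002, 0.002]
contact_force: [1.0, -0.0, -2.6]
gripper_width: 39.2
```

Emit:
servo_tool:
  rows:
    - {"x":0,"y":0,"turn":0,"z":2,"fingers":3}
    - {"x":0,"y":0,"turn":0,"z":3,"fingers":3}
    - {"x":0,"y":0,"turn":0,"z":0,"fingers":3}
    - {"x":0,"y":0,"turn":0,"z":0,"fingers":3}

```text
clock: 9.17
position: [435.2, -58.9, 49.9]
ee_rot: [0.879, -0.477, -0.002, 0.002]
contact_force: [0.8, 0.2, -3.0]
gripper_width: 39.1
```

```bash
python3 -c "
from h import *
plan(438.3,-60.8,11.5,-57)
m,p,d=grab('wrist','w7')
"
```

```text
clock 9.17 pos [435.2 -58.9  49.9] phi -57.0 w 39.1 F [ 0.8  0.2 -3. ] j [ 0.24  0.32 -0.66 -0.   -0.6   0.34]
turn -0.0  x 0.33 y -0.16 z 3.84 cm
```

View pics/w7.png

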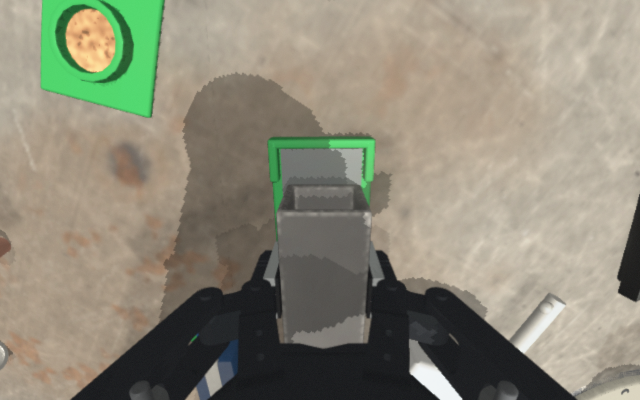

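Emit:
servo_tool:
  rows:
    - {"x":0.3,"y":-0.15,"turn":0,"z":1,"fingers":3}
    - {"x":0,"y":0,"turn":0,"z":1.2,"fingers":3}
    - {"x":0,"y":0,"turn":0,"z":0.8,"fingers":3}
    - {"x":0,"y":0,"turn":0,"z":0.4,"fingers":3}
    - {"x":0,"y":0,"turn":0,"z":0.2,"fingers":3}
    - {"x":0,"y":0,"turn":0,"z":0.15,"fingers":3}
    - {"x":0,"y":0,"turn":0,"z":0,"fingers":3}

```text
clock: 9.8
position: [440.5, -60.0, 14.1]
ee_rot: [0.879, -0.477, 0.0, -0.0]
contact_force: [-0.1, 0.4, -3.1]
gripper_width: 39.5
```

Emit:
servo_tool:
  rows:
    - {"x":0,"y":0,"turn":0,"z":0.1,"fingers":3}
    - {"x":0,"y":0,"turn":0,"z":0.1,"fingers":3}
    - {"x":0,"y":0,"turn":0,"z":0,"fingers":3}

```text
clock: 10.05
position: [440.3, -60.1, 11.9]
ee_rot: [0.879, -0.477, 0.0, -0.0]
contact_force: [-0.1, 0.2, -2.4]
gripper_width: 39.0
```

Emit:
servo_tool:
  rows:
    - {"x":0,"y":0,"turn":0,"z":0.1,"fingers":3}
    - {"x":0,"y":0,"turn":0,"z":0,"fingers":3}
    - {"x":0,"y":0,"turn":0,"z":0,"fingers":5}
    - {"x":0,"y":0,"turn":0,"z":0,"fingers":5}
    - {"x":0,"y":0,"turn":0,"z":0,"fingers":5}
    - {"x":0,"y":0,"turn":0,"z":-3,"fingers":5}
    - {"x":0,"y":0,"turn":0,"z":-4,"fingers":6}
    - {"x":0,"y":0,"turn":0,"z":-3,"fingers":6}
    - {"x":0,"y":0,"turn":0,"z":0,"fingers":6}
    - {"x":0,"y":0,"turn":0,"z":0,"fingers":6}

```text
clock: 10.88
position: [441.4, -59.8, 112.7]
ee_rot: [0.879, -0.477, 0.002, -0.002]
contact_force: [-0.6, 0.9, -1.0]
gripper_width: 60.0
```

```bash
python3 -c "
from h import *
plan(643.6,261.8,110,-117.8)
m,p,d=grab('wrist','w8');C=cloud(m,d)
M=(C[...,2]>38)&(C[...,2]<56)&(d>0)&(np.hypot(C[...,0]-440,C[...,1]+61)<60)
P=C[M];print(M.sum(),rect(P),np.median(P[:,2]))
"
```

```text
clock 10.88 pos [441.4 -59.8 112.7] phi -57.0 w 60.0 F [-0.6  0.9 -1. ] j [ 0.23  0.21 -0.58 -0.   -0.77  0.34]
turn 60.8  x -37.88 y -2.89 z 0.27 cm
4956 (array([439.3, -59.4]), array([85.3, 40.1]), -57.0) 46.17421486690536
```

View pics/w8.png

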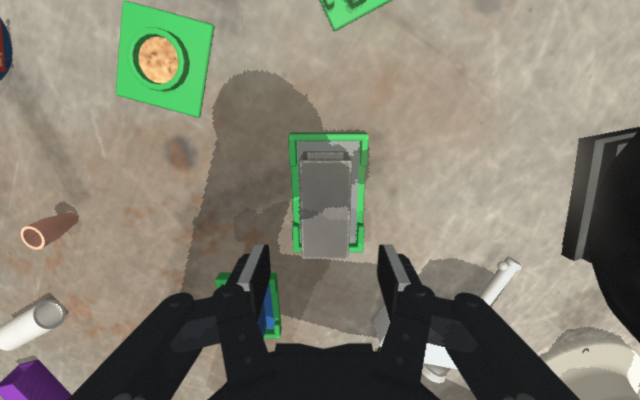

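Emit:
servo_tool:
  rows:
    - {"x":0,"y":0,"turn":6.75,"z":0,"fingers":6}
    - {"x":0,"y":0,"turn":6.75,"z":0,"fingers":6}
    - {"x":0,"y":0,"turn":6.75,"z":0,"fingers":6}
    - {"x":0,"y":0,"turn":6.75,"z":0,"fingers":6}
    - {"x":0,"y":0,"turn":6.75,"z":0,"fingers":6}
    - {"x":0,"y":0,"turn":6.75,"z":0,"fingers":6}
    - {"x":0,"y":0,"turn":6.75,"z":0,"fingers":6}
    - {"x":0,"y":0,"turn":6.75,"z":0,"fingers":6}
    - {"x":0,"y":0,"turn":6.75,"z":0,"fingers":6}

```text
clock: 11.68
position: [438.9, -60.3, 109.1]
ee_rot: [-0.514, 0.858, 0.001, -0.002]
contact_force: [0.5, -0.1, 0.5]
gripper_width: 59.6
```

Emit:
servo_tool:
  rows:
    - {"x":-3.79,"y":-0.29,"turn":0,"z":0,"fingers":6}
    - {"x":-3.79,"y":-0.29,"turn":0,"z":0,"fingers":6}
    - {"x":-3.79,"y":-0.29,"turn":0,"z":0,"fingers":6}
    - {"x":-3.79,"y":-0.29,"turn":0,"z":0,"fingers":6}
    - {"x":-3.79,"y":-0.29,"turn":0,"z":0,"fingers":6}
    - {"x":-3.79,"y":-0.29,"turn":0,"z":0,"fingers":6}
    - {"x":-3.79,"y":-0.29,"turn":0,"z":0,"fingers":6}
    - {"x":-3.79,"y":-0.29,"turn":0,"z":0,"fingers":6}
    - {"x":-3.79,"y":-0.29,"turn":0,"z":0,"fingers":6}
    - {"x":-3.79,"y":-0.29,"turn":0,"z":0,"fingers":6}

```text
clock: 12.52
position: [642.0, 262.8, 107.9]
ee_rot: [-0.517, 0.856, -0.0, -0.002]
contact_force: [0.5, -0.1, 0.2]
gripper_width: 59.8
```

Emit:
servo_tool:
  rows:
    - {"x":0,"y":0,"turn":0,"z":0,"fingers":6}
    - {"x":0,"y":0,"turn":0,"z":0,"fingers":6}

```text
clock: 12.68
position: [641.6, 262.9, 106.9]
ee_rot: [-0.518, 0.856, 0.0, -0.003]
contact_force: [-0.7, -0.9, -0.6]
gripper_width: 60.1
```

```bash
python3 -c "
from h import *
m,p,d=grab('wrist','w9');C=cloud(m,d)
M=(C[...,2]>26)&(C[...,2]<40)&(d>0)&(np.hypot(C[...,0]-643.6,C[...,1]-261.8)<60)
P=C[M];r=rect(P);print(M.sum(),r,P[:,2].max(),np.median(P[:,2]))
plan(*r[0],2,r[2]-180)
"
```

```text
3051 (array([643.8, 260.5]), array([80.6, 28.7]), 61.8) 35.525156696169205 32.15168711587049
clock 12.73 pos [641.1 261.6 107.6] phi -117.7 w 60.0 F [-0.6 -1.4 -1.2] j [ 0.62  0.6   0.04 -0.   -1.02 -1.1 ]
turn 0.5  x -0.03 y -0.29 z 10.56 cm
```

View pics/w9.png

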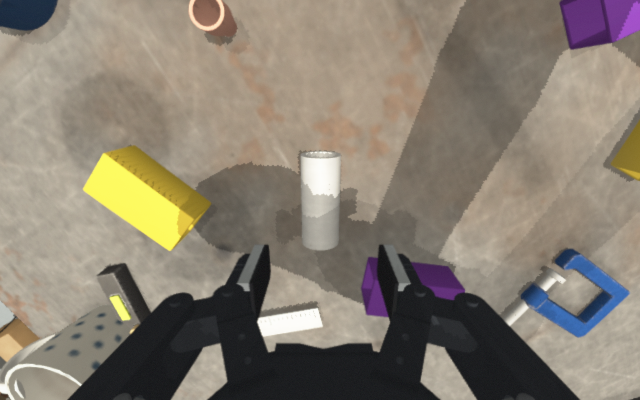

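Emit:
servo_tool:
  rows:
    - {"x":0,"y":-0.25,"turn":0.5,"z":2,"fingers":6}
    - {"x":0,"y":0,"turn":0,"z":3,"fingers":6}
    - {"x":0,"y":0,"turn":0,"z":3,"fingers":6}
    - {"x":0,"y":0,"turn":0,"z":1.7,"fingers":6}
    - {"x":0,"y":0,"turn":0,"z":0.8,"fingers":6}
    - {"x":0,"y":0,"turn":0,"z":0,"fingers":4.2}
    - {"x":0,"y":0,"turn":0,"z":0,"fingers":2.5}
    - {"x":0,"y":0,"turn":0,"z":0,"fingers":2.5}
    - {"x":0,"y":0,"turn":0,"z":0,"fingers":2.5}
    - {"x":0,"y":0,"turn":0,"z":0,"fingers":2.5}

```text
clock: 13.57
position: [645.0, 261.0, 7.2]
ee_rot: [-0.513, 0.858, 0.0, 0.001]
contact_force: [-0.4, 0.1, -1.3]
gripper_width: 31.4
```

```bash
python3 -c "
from h import *
plan(509,-239,110,-120)
"
```

```text
clock 13.57 pos [645.  261.    7.2] phi -118.3 w 31.4 F [-0.4  0.1 -1.3] j [ 0.62  0.71 -0.04 -0.   -0.82 -1.11]
turn 1.7  x 50.10 y -13.22 z -10.28 cm
```

```bash
python3 -c "
from h import *
m,p,d=grab('side','s10');
c=p[190:290,210:330,::-1];cv2.imwrite('pics/s10c.png',cv2.resize(c,None,fx=6,fy=6,interpolation=cv2.INTER_CUBIC))
m,p,d=grab('wrist','w10');plan(509,-239,110,-120)
"
```

```text
clock 13.67 pos [645.  261.    7.1] phi -118.2 w 31.7 F [-1.   0.3  2.3] j [ 0.62  0.71 -0.04  0.   -0.82 -1.11]
turn 1.8  x 50.10 y -13.22 z -10.29 cm
```

View pics/s10c.png

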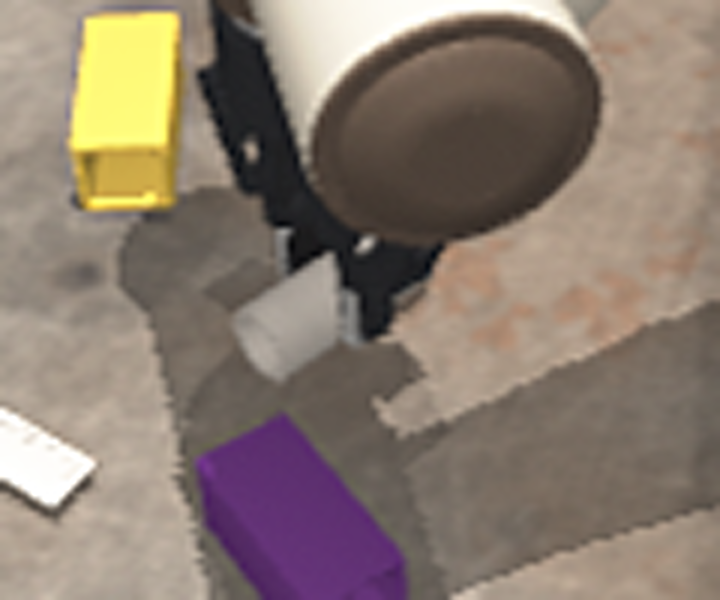

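View pics/w10.png

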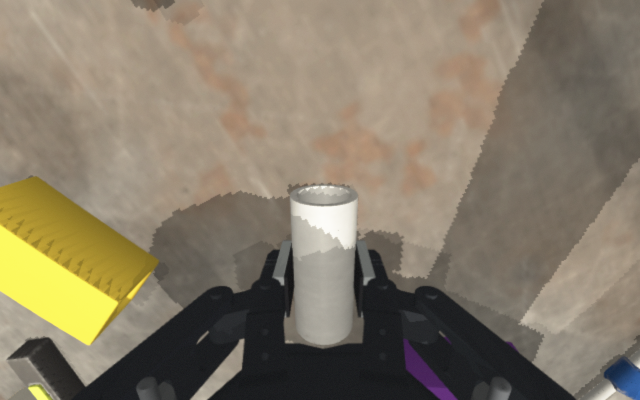

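Emit:
servo_tool:
  rows:
    - {"x":0,"y":0,"turn":0,"z":0,"fingers":5}
    - {"x":0,"y":0,"turn":0,"z":0,"fingers":5}
    - {"x":0,"y":0,"turn":0,"z":0,"fingers":5}

```text
clock: 13.92
position: [644.6, 260.7, 6.0]
ee_rot: [-0.513, 0.858, 0.0, 0.0]
contact_force: [0.6, -0.7, 0.5]
gripper_width: 50.0
```

```bash
python3 -c "
from h import *
m,p,d=grab('wrist','w11');C=cloud(m,d)
M=(C[...,2]>24)&(C[...,2]<40)&(d>0)&(np.hypot(C[...,0]-643.6,C[...,1]-261.8)<60)
P=C[M];r=rect(P);print(M.sum(),r,np.percentile(P[:,2],[50,95]))
plan(*r[0],1,r[2]-180)
"
```

```text
9672 (array([644.7, 260.5]), array([81.6, 71. ]), -82.2) [32.03624009 35.09361471]
clock 13.97 pos [644.6 260.7   5.9] phi -118.2 w 50.5 F [0.6 0.  0.1] j [ 0.62  0.71 -0.04  0.   -0.82 -1.11]
turn 144.0  x -0.02 y 0.01 z 0.49 cm
```

```bash
python3 -c "
from h import *
m,p,d=grab('wrist','w12');C=cloud(m,d);s=arm.read_state()
a=np.radians(phi());D=C-s['position']
tx=D[...,0]*np.cos(a)+D[...,1]*np.sin(a);ty=D[...,0]*np.sin(a)-D[...,1]*np.cos(a)
M=(np.abs(tx)<12)&(np.abs(ty)>21)&(np.abs(ty)<45)&(d>0)&(d<200)
for s_ in (-1,1):
    for lo in range(-10,50,4):
        K=M&(ty*s_>0)&(D[...,2]>lo)&(D[...,2]<=lo+4)
        if K.sum(): print(s_,lo,K.sum(),'|ty|',np.percentile(abs(ty[K]),[5,50,95]).round(1),'tx',tx[K].min().round(1),tx[K].max().round(1),p[K].mean(0).round())
"
```

```text
-1 -10 213 |ty| [21.9 27.7 43.6] tx -12.0 11.8 [105.  97.  86.]
-1 -6 638 |ty| [21.6 31.6 44. ] tx -12.0 12.0 [107.  99.  88.]
-1 2 28 |ty| [25.4 25.5 25.7] tx -9.0 9.9 [43. 40. 37.]
-1 6 75 |ty| [25.4 25.6 31.6] tx -9.6 12.0 [53. 54. 52.]
-1 10 122 |ty| [25.4 27.2 37.4] tx -10.4 12.0 [48. 49. 48.]
-1 14 146 |ty| [25.4 27.6 38.1] tx -10.0 12.0 [47. 48. 48.]
-1 18 153 |ty| [25.4 27.8 38.2] tx -10.4 12.0 [52. 53. 52.]
-1 22 177 |ty| [25.4 27.6 38.4] tx -9.8 12.0 [50. 50. 50.]
-1 26 178 |ty| [25.4 28.3 38.1] tx -9.9 12.0 [48. 49. 49.]
-1 30 179 |ty| [25.4 27.4 38.1] tx -10.9 12.0 [43. 44. 44.]
-1 34 163 |ty| [25.4 25.9 37.4] tx -10.7 12.0 [47. 47. 47.]
-1 38 305 |ty| [25.5 26.7 30.6] tx -10.1 12.0 [61. 61. 61.]
-1 42 67 |ty| [27.  27.5 43.1] tx -2.2 11.9 [30. 31. 33.]
-1 46 79 |ty| [28.9 42.2 44.6] tx 6.7 12.0 [29. 30. 32.]
1 -10 249 |ty| [21.7 32.  43.9] tx -12.0 11.8 [109. 101.  89.]
1 -6 595 |ty| [21.7 31.8 44. ] tx -11.8 12.0 [108. 100.  88.]
1 2 27 |ty| [24.6 24.7 24.9] tx -9.4 9.0 [38. 35. 34.]
1 6 75 |ty| [24.6 24.8 31. ] tx -9.1 12.0 [49. 49. 48.]
1 10 118 |ty| [24.6 25.9 36.1] tx -10.5 11.9 [48. 49. 48.]
1 14 146 |ty| [24.6 27.  36.7] tx -10.0 12.0 [49. 50. 49.]
1 18 138 |ty| [24.6 27.5 37.3] tx -10.4 11.9 [51. 52. 51.]
1 22 167 |ty| [24.3 27.2 37. ] tx -9.8 12.0 [49. 50. 50.]
1 26 181 |ty| [24.3 27.3 37.2] tx -10.5 12.0 [50. 50. 50.]
1 30 183 |ty| [24.2 27.2 37.4] tx -11.1 12.0 [42. 42. 42.]
1 34 161 |ty| [24.2 24.7 35.9] tx -10.5 12.0 [51. 51. 51.]
1 38 307 |ty| [24.3 25.4 29.4] tx -10.0 12.0 [58. 59. 59.]
1 42 68 |ty| [25.9 26.1 42.1] tx -2.5 12.0 [30. 32. 32.]
1 46 95 |ty| [36.  42.2 44.7] tx 6.8 11.9 [30. 31. 33.]
```

Emit:
servo_tool:
  rows:
    - {"x":0,"y":0,"turn":0,"z":0.4,"fingers":5}
    - {"x":0,"y":0,"turn":0,"z":0,"fingers":2.5}
    - {"x":0,"y":0,"turn":0,"z":0,"fingers":2.5}
    - {"x":0,"y":0,"turn":0,"z":0,"fingers":2.5}
    - {"x":0,"y":0,"turn":0,"z":0,"fingers":2.5}

```text
clock: 14.43
position: [644.3, 260.5, 1.4]
ee_rot: [-0.513, 0.858, 0.0, -0.0]
contact_force: [1.0, 0.2, -1.5]
gripper_width: 32.0
```

Emit:
servo_tool:
  rows:
    - {"x":0,"y":0,"turn":0,"z":-2,"fingers":2.5}
    - {"x":0,"y":0,"turn":0.9,"z":-4,"fingers":2.5}
    - {"x":0,"y":0,"turn":0.9,"z":-4,"fingers":2.5}
    - {"x":0,"y":0,"turn":0,"z":0,"fingers":2.5}
    - {"x":0,"y":0,"turn":0,"z":0,"fingers":2.5}

```text
clock: 14.85
position: [646.2, 261.7, 105.6]
ee_rot: [-0.5, 0.866, 0.0, 0.004]
contact_force: [-1.0, 0.4, -1.3]
gripper_width: 32.1
```

```bash
python3 -c "
from h import *
m,p,d=grab('wrist','w13');plan(509,-239,110,-120)
"
```

```text
clock 14.90 pos [644.5 260.8 102.8] phi -120.1 w 31.7 F [-0.4 -0.4 -3.1] j [ 0.62  0.6   0.04 -0.   -1.   -1.14]
turn -0.1  x 50.06 y -13.25 z -0.72 cm
```

View pics/w13.png

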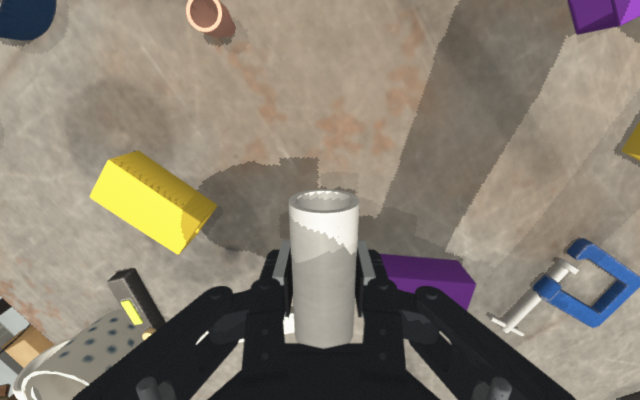

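Emit:
servo_tool:
  rows:
    - {"x":3.85,"y":-1.02,"turn":0,"z":0,"fingers":2.5}
    - {"x":3.85,"y":-1.02,"turn":0,"z":0,"fingers":2.5}
    - {"x":3.85,"y":-1.02,"turn":0,"z":0,"fingers":2.5}
    - {"x":3.85,"y":-1.02,"turn":0,"z":0,"fingers":2.5}
    - {"x":3.85,"y":-1.02,"turn":0,"z":0,"fingers":2.5}
    - {"x":3.85,"y":-1.02,"turn":0,"z":0,"fingers":2.5}
    - {"x":3.85,"y":-1.02,"turn":0,"z":0,"fingers":2.5}
    - {"x":3.85,"y":-1.02,"turn":0,"z":0,"fingers":2.5}
    - {"x":3.85,"y":-1.02,"turn":0,"z":0,"fingers":2.5}
    - {"x":3.85,"y":-1.02,"turn":0,"z":0,"fingers":2.5}

```text
clock: 15.73
position: [537.8, -125.3, 100.1]
ee_rot: [-0.5, 0.866, 0.001, -0.002]
contact_force: [0.3, -0.2, -1.4]
gripper_width: 32.0
```

Emit:
servo_tool:
  rows:
    - {"x":3.85,"y":-1.02,"turn":0,"z":0,"fingers":2.5}
    - {"x":1.0,"y":-0.3,"turn":0,"z":0,"fingers":2.5}
    - {"x":0,"y":0,"turn":0,"z":0,"fingers":2.5}
    - {"x":0,"y":0,"turn":0,"z":0,"fingers":2.5}

```text
clock: 16.07
position: [526.2, -172.7, 100.5]
ee_rot: [-0.499, 0.867, 0.001, -0.001]
contact_force: [0.1, 1.0, -0.8]
gripper_width: 31.6
```

```bash
python3 -c "
from h import *
plan(509,-239,30,-120)
m,p,d=grab('wrist','w14');C=cloud(m,d)
hsv=cv2.cvtColor(p,cv2.COLOR_RGB2HSV);H,S,V=[hsv[...,i].astype(int) for i in range(3)]
g=((H>45)&(H<80)&(S>120))&(d>0)&(np.hypot(C[...,0]-509,C[...,1]+239)<70)
P=C[g];print(g.sum(),rect(P),rect(P[P[:,2]>10]),P[:,2].max())
"
```

```text
clock 16.07 pos [ 526.2 -172.7  100.5] phi -120.1 w 31.6 F [ 0.1  1.  -0.8] j [-0.02  0.4  -0.34 -0.   -0.84 -0.5 ]
turn -0.1  x 6.60 y -1.83 z 7.05 cm
10351 (array([ 510.6, -239.2]), array([111.2,  62.7]), 60.1) (array([ 511.4, -238.6]), array([109.2,  49.5]), 59.5) 175.68765816305262
```

View pics/w14.png

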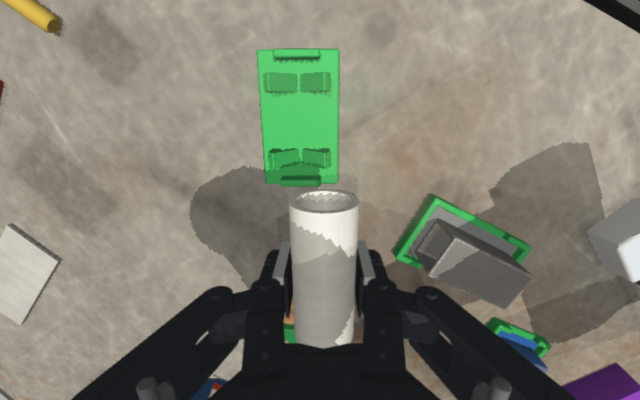

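Emit:
servo_tool:
  rows:
    - {"x":3.3,"y":-0.95,"turn":0,"z":0,"fingers":2.5}
    - {"x":3.27,"y":-0.95,"turn":0,"z":1,"fingers":2.5}
    - {"x":0,"y":0,"turn":0,"z":3,"fingers":2.5}
    - {"x":0,"y":0,"turn":0,"z":1.5,"fingers":2.5}
    - {"x":0,"y":0,"turn":0,"z":0,"fingers":2.5}
    - {"x":0,"y":0,"turn":0,"z":0,"fingers":2.5}

```text
clock: 16.62
position: [510.9, -237.5, 46.0]
ee_rot: [-0.501, 0.866, 0.001, -0.001]
contact_force: [0.3, -0.1, 0.3]
gripper_width: 31.7
```

```bash
python3 -c "
from h import *
plan(509.8,-239.1,16,-120)
m,p,d=grab('wrist','w15');
"
```

```text
clock 16.62 pos [ 510.9 -237.5   46. ] phi -119.9 w 31.7 F [ 0.3 -0.1  0.3] j [-0.15  0.48 -0.37  0.   -0.72 -0.37]
turn 0.1  x 0.19 y 0.01 z 3.00 cm
```

View pics/w15.png

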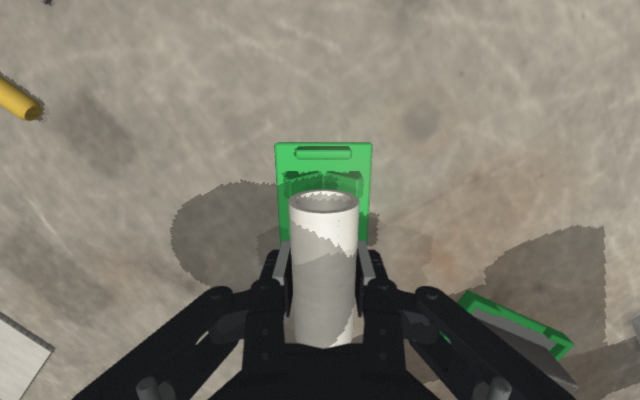

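Emit:
servo_tool:
  rows:
    - {"x":0.15,"y":0,"turn":0,"z":1,"fingers":2.5}
    - {"x":0,"y":0,"turn":0,"z":1,"fingers":2.5}
    - {"x":0,"y":0,"turn":0,"z":0.5,"fingers":2.5}
    - {"x":0,"y":0,"turn":0,"z":0.3,"fingers":2.5}
    - {"x":0,"y":0,"turn":0,"z":0,"fingers":2.5}
    - {"x":0,"y":0,"turn":0,"z":0,"fingers":2.5}

```text
clock: 17.17
position: [510.0, -240.0, 18.7]
ee_rot: [-0.5, 0.866, 0.0, -0.0]
contact_force: [0.9, 0.6, -0.1]
gripper_width: 31.7
```

Emit:
servo_tool:
  rows:
    - {"x":0,"y":0,"turn":0,"z":0.2,"fingers":2.5}
    - {"x":0,"y":0,"turn":0,"z":0.15,"fingers":2.5}
    - {"x":0,"y":0,"turn":0,"z":0,"fingers":2.5}

```text
clock: 17.42
position: [509.9, -240.0, 15.2]
ee_rot: [-0.5, 0.866, 0.0, -0.0]
contact_force: [0.5, -0.2, -1.5]
gripper_width: 31.6
```

Emit:
servo_tool:
  rows:
    - {"x":0,"y":0,"turn":0,"z":0.1,"fingers":2.5}
    - {"x":0,"y":0,"turn":0,"z":0,"fingers":2.5}
    - {"x":0,"y":0,"turn":0,"z":0,"fingers":4.5}
    - {"x":0,"y":0,"turn":0,"z":0,"fingers":4.5}
    - {"x":0,"y":0,"turn":0,"z":0,"fingers":4.5}
    - {"x":0,"y":0,"turn":0,"z":-3,"fingers":4.5}
    - {"x":0,"y":0,"turn":0,"z":-4,"fingers":4.5}
    - {"x":0,"y":0,"turn":0,"z":-3,"fingers":4.5}
    - {"x":0,"y":0,"turn":0,"z":0,"fingers":4.5}
    - {"x":0,"y":0,"turn":0,"z":0,"fingers":4.5}

```text
clock: 18.25
position: [511.3, -240.1, 116.6]
ee_rot: [-0.5, 0.866, -0.002, 0.002]
contact_force: [-0.2, 0.5, 0.3]
gripper_width: 44.8
```

```bash
python3 -c "
from h import *
plan(643,105.5,110,-120)
m,p,d=grab('wrist','w16');C=cloud(m,d)
M=(C[...,2]>38)&(C[...,2]<60)&(d>0)&(np.hypot(C[...,0]-510,C[...,1]+239)<60)
P=C[M];print(M.sum(),rect(P),np.percentile(P[:,2],[50,95,100]))
"
```

```text
clock 18.25 pos [ 511.3 -240.1  116.6] phi -120.1 w 44.8 F [-0.2  0.5  0.3] j [-0.15  0.39 -0.3  -0.   -0.87 -0.37]
turn -0.1  x -36.52 y 5.87 z 0.66 cm
3244 (array([ 510.3, -239.1]), array([81. , 30.3]), 60.3) [44.98628225 47.14453252 48.16097678]
```

View pics/w16.png

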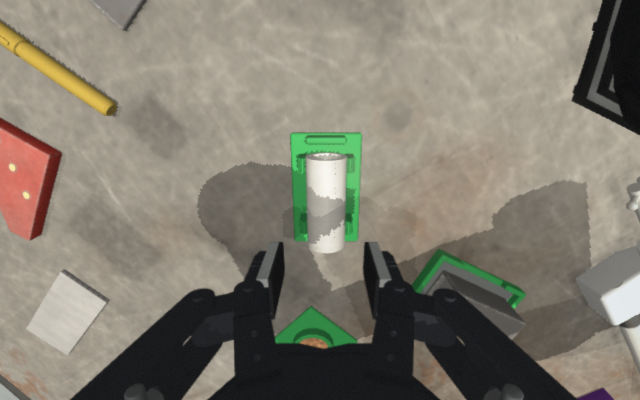

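Emit:
servo_tool:
  rows:
    - {"x":-3.6,"y":0.58,"turn":0,"z":0,"fingers":5}
    - {"x":-3.6,"y":0.58,"turn":0,"z":0,"fingers":5}
    - {"x":-3.6,"y":0.58,"turn":0,"z":0,"fingers":5}
    - {"x":-3.6,"y":0.58,"turn":0,"z":0,"fingers":5}
    - {"x":-3.6,"y":0.58,"turn":0,"z":0,"fingers":5}
    - {"x":-3.6,"y":0.58,"turn":0,"z":0,"fingers":5}
    - {"x":-3.6,"y":0.58,"turn":0,"z":0,"fingers":5}
    - {"x":-3.6,"y":0.58,"turn":0,"z":0,"fingers":5}
    - {"x":-3.6,"y":0.58,"turn":0,"z":0,"fingers":5}
    - {"x":-3.6,"y":0.58,"turn":0,"z":0,"fingers":5}

```text
clock: 19.13
position: [639.2, 102.2, 112.0]
ee_rot: [-0.5, 0.866, 0.0, -0.002]
contact_force: [0.3, -0.6, -0.3]
gripper_width: 50.1
```

Emit:
servo_tool:
  rows:
    - {"x":0,"y":0,"turn":0,"z":0,"fingers":5}
    - {"x":0,"y":0,"turn":0,"z":0,"fingers":5}

```text
clock: 19.3
position: [639.3, 102.4, 111.6]
ee_rot: [-0.501, 0.866, 0.0, -0.002]
contact_force: [-0.7, -0.1, -0.7]
gripper_width: 49.7
```

```bash
cat > cup.py <<'E'
from h import *
import sys
m,p,d=grab('wrist',sys.argv[1]);C=cloud(m,d);q=arm.read_state()['position']
M=(C[...,2]>41)&(C[...,2]<49)&(d>0)&(np.hypot(C[...,0]-643,C[...,1]-105.5)<25)
P=C[M];c,r=cv2.minEnclosingCircle(P[:,:2].astype(np.float32));print(M.sum(),np.round(c,1),r,np.median(P[:,2]))
plan(*c,22,-120)
E
python3 cup.py w17
```

```text
310 [643.3 104.1] 11.733291625976562 44.91913155307503
clock 19.35 pos [638.9 101.  112. ] phi -120.0 w 50.1 F [ 0.7 -0.1  0.2] j [ 0.41  0.52 -0.08 -0.   -0.97 -0.93]
turn 0.0  x -0.49 y -0.23 z 9.00 cm
```

View pics/w17.png

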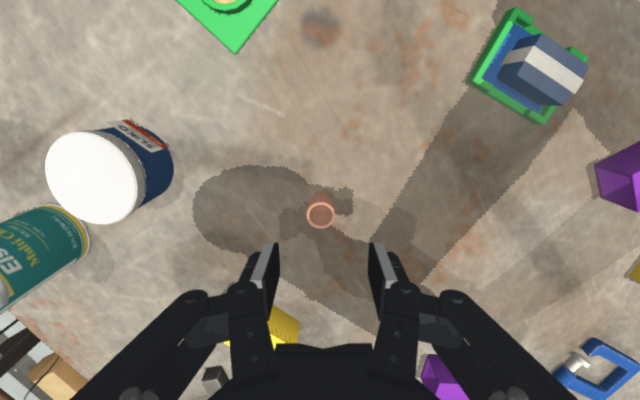

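Emit:
servo_tool:
  rows:
    - {"x":-0.45,"y":-0.2,"turn":0,"z":2,"fingers":5}
    - {"x":0,"y":0,"turn":0,"z":3,"fingers":5}
    - {"x":0,"y":0,"turn":0,"z":2,"fingers":5}
    - {"x":0,"y":0,"turn":0,"z":1,"fingers":5}
    - {"x":0,"y":0,"turn":0,"z":0.5,"fingers":5}
    - {"x":0,"y":0,"turn":0,"z":0,"fingers":5}
    - {"x":0,"y":0,"turn":0,"z":0,"fingers":5}

```text
clock: 19.93
position: [644.6, 103.2, 30.1]
ee_rot: [-0.5, 0.866, -0.0, 0.001]
contact_force: [0.5, -0.4, -0.4]
gripper_width: 50.1
```

```bash
python3 cup.py w18
```

```text
868 [636.8 107.7] 18.796716690063477 44.82492669026831
clock 19.98 pos [644.9 103.5  30.7] phi -120.1 w 50.0 F [0.7 0.1 0.8] j [ 0.41  0.62 -0.14  0.   -0.8  -0.93]
turn -0.1  x 0.04 y 0.92 z 0.87 cm
```

View pics/w18.png

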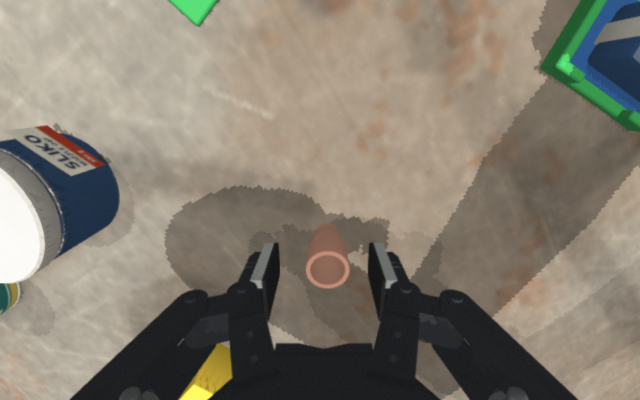

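Emit:
servo_tool:
  rows:
    - {"x":0,"y":0.12,"turn":0,"z":0.5,"fingers":5}
    - {"x":0,"y":0,"turn":0,"z":0.35,"fingers":5}
    - {"x":0,"y":0,"turn":0,"z":0,"fingers":3.5}
    - {"x":0,"y":0,"turn":0,"z":0,"fingers":2.8}
    - {"x":0,"y":0,"turn":0,"z":0,"fingers":2.5}
    - {"x":0,"y":0,"turn":0,"z":0,"fingers":2}
    - {"x":0,"y":0,"turn":0,"z":0,"fingers":1.8}
    - {"x":0,"y":0,"turn":0,"z":0,"fingers":1.8}
    - {"x":0,"y":0,"turn":0,"z":0,"fingers":1.8}

```text
clock: 20.73
position: [643.3, 104.4, 21.2]
ee_rot: [-0.5, 0.866, -0.0, 0.0]
contact_force: [-0.2, 1.5, 2.4]
gripper_width: 21.0
```

Emit:
servo_tool:
  rows:
    - {"x":0,"y":0,"turn":0,"z":-1,"fingers":1.8}
    - {"x":0,"y":0,"turn":0,"z":-2,"fingers":1.8}
    - {"x":0,"y":0,"turn":0,"z":-3,"fingers":1.8}
    - {"x":0,"y":0,"turn":0,"z":-1,"fingers":1.8}
    - {"x":0,"y":0,"turn":0,"z":0,"fingers":1.8}
    - {"x":0,"y":0,"turn":0,"z":0,"fingers":1.8}

```text
clock: 21.23
position: [642.9, 104.3, 91.4]
ee_rot: [-0.499, 0.866, 0.0, 0.001]
contact_force: [-0.2, -0.1, -1.4]
gripper_width: 21.3
```

```bash
python3 -c "
from h import *
plan(617.5,-82.2,90,-120)
m,p,d=grab('wrist','w19');m,p,d=grab('side','s19')
c=p[110:230,230:350,::-1];cv2.imwrite('pics/s19c.png',cv2.resize(c,None,fx=5,fy=5,interpolation=cv2.INTER_CUBIC))
"
```

```text
clock 21.23 pos [642.9 104.3  91.4] phi -120.1 w 21.3 F [-0.2 -0.1 -1.4] j [ 0.41  0.55 -0.1  -0.   -0.92 -0.93]
turn -0.1  x 17.42 y -7.12 z 0.14 cm
```

View pics/w19.png

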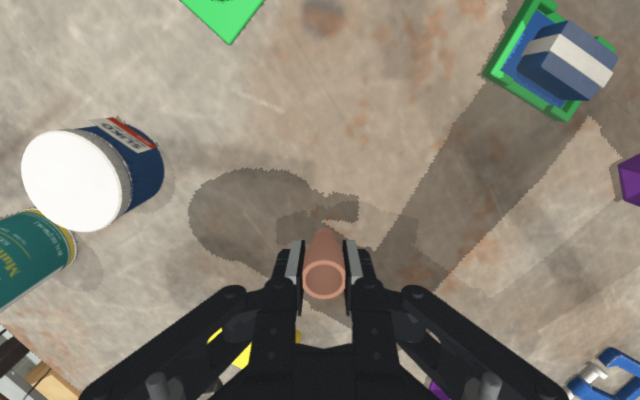

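View pics/s19c.png

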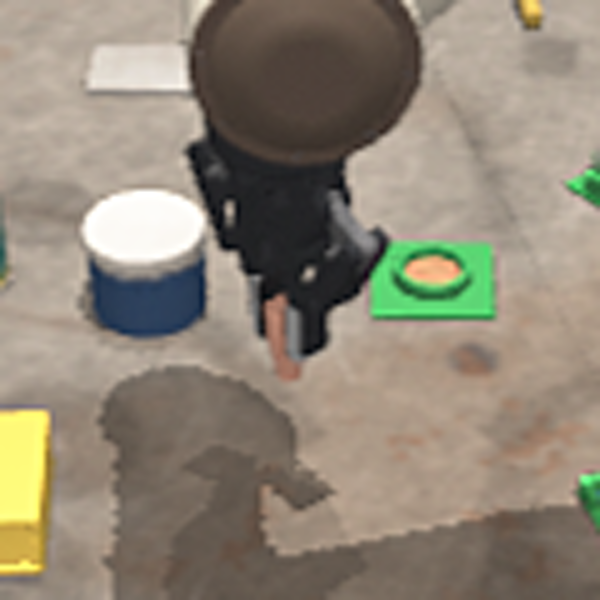

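Emit:
servo_tool:
  rows:
    - {"x":1.4,"y":-0.6,"turn":0,"z":0,"fingers":1.8}
    - {"x":3,"y":-1.2,"turn":0,"z":0,"fingers":1.8}
    - {"x":3,"y":-1.2,"turn":0,"z":0,"fingers":1.8}
    - {"x":2,"y":-0.8,"turn":0,"z":0,"fingers":1.8}
    - {"x":1,"y":-0.4,"turn":0,"z":0,"fingers":1.8}
    - {"x":0,"y":0,"turn":0,"z":0,"fingers":1.8}
    - {"x":0,"y":0,"turn":0,"z":0,"fingers":1.8}

```text
clock: 21.92
position: [627.0, -7.4, 90.1]
ee_rot: [-0.499, 0.867, 0.0, -0.001]
contact_force: [-0.1, 0.2, -0.3]
gripper_width: 21.0
```

```bash
python3 -c "
from h import *
m,p,d=grab('wrist','w20');C=cloud(m,d)
hsv=cv2.cvtColor(p,cv2.COLOR_RGB2HSV);H,S,V=[hsv[...,i].astype(int) for i in range(3)]
near=np.hypot(C[...,0]-617.5,C[...,1]+82)<60
g=((H>45)&(H<80)&(S>120))&(d>0)&near&(C[...,2]<20)
P=C[g];W=P[P[:,2]>10];c,r=cv2.minEnclosingCircle(W[:,:2].astype(np.float32));print(g.sum(),rect(P),'wall',np.round(c,1),r,len(W))
k=near&(H<20)&(S>80)&(d>0)&(C[...,2]<12)&(C[...,2]>2)&~g;Q=C[k]
print('cork',k.sum(),Q.mean(0).round(1),np.round(cv2.minEnclosingCircle(Q[:,:2].astype(np.float32))[0],1))
s=arm.read_state()['position']
t=(d>0)&(H<15)&(S>60)&(np.hypot(C[...,0]-s[0],C[...,1]-s[1])<25)&(C[...,2]>60)
R=C[t];print('cup pts',t.sum(),R.min(0).round(1),R.max(0).round(1)); T=R[R[:,2]>R[:,2].max()-3];print(T.mean(0).round(1),rect(T))
L=R[R[:,2]<R[:,2].min()+4];print('low',L.mean(0).round(1),len(L))
plan(617.5,-82.2,30,-120)
"
```

```text
7274 (array([617.3, -84.1]), array([75.1, 74.9]), -73.2) wall [617.3 -84.3] 23.923856735229492 1236
cork 1634 [617.4 -84.8   6.8] [617.4 -84.2]
cup pts 2453 [614.8 -19.6  68. ] [640.8   4.6 120.2]
[631.4 -17.  119.3] (array([624.6, -12.5]), array([21.2,  2.9]), -33.3)
low [624.5 -12.3  70.4] 41
clock 21.97 pos [627.3  -6.6  90.3] phi -120.1 w 21.0 F [ 0.8 -0.2 -0.5] j [ 0.25  0.51 -0.16 -0.   -0.89 -0.77]
turn -0.1  x 7.03 y -2.93 z 6.03 cm
```

View pics/w20.png

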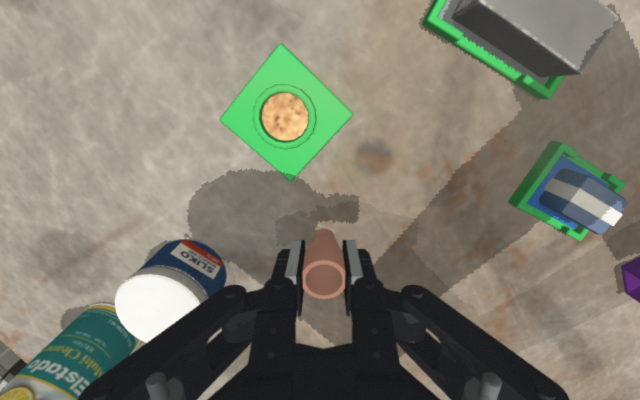

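Emit:
servo_tool:
  rows:
    - {"x":2,"y":-0.8,"turn":0,"z":0,"fingers":1.8}
    - {"x":2.6,"y":-1.1,"turn":0,"z":0,"fingers":1.8}
    - {"x":1.8,"y":-0.75,"turn":0,"z":0,"fingers":1.8}
    - {"x":0.75,"y":-0.3,"turn":0,"z":1,"fingers":1.8}
    - {"x":0,"y":0,"turn":0,"z":2,"fingers":1.8}
    - {"x":0,"y":0,"turn":0,"z":0.8,"fingers":1.8}
    - {"x":0,"y":0,"turn":0,"z":0,"fingers":1.8}
    - {"x":0,"y":0,"turn":0,"z":0,"fingers":1.8}

```text
clock: 22.63
position: [617.0, -82.6, 52.1]
ee_rot: [-0.5, 0.866, 0.0, -0.001]
contact_force: [0.2, -0.2, -0.3]
gripper_width: 21.0
```

```bash
python3 -c "
from h import *
plan(617.3,-83.3,27.2,-120)
m,p,d=grab('wrist','w21');m,p,d=grab('side','s21')
c=p[110:210,270:370,::-1];cv2.imwrite('pics/s21c.png',cv2.resize(c,None,fx=6,fy=6,interpolation=cv2.INTER_CUBIC))
"
```

```text
clock 22.63 pos [617.  -82.6  52.1] phi -119.9 w 21.0 F [ 0.2 -0.2 -0.3] j [ 0.13  0.55 -0.21  0.   -0.81 -0.65]
turn 0.1  x 0.05 y -0.06 z 2.49 cm
```

View pics/w21.png

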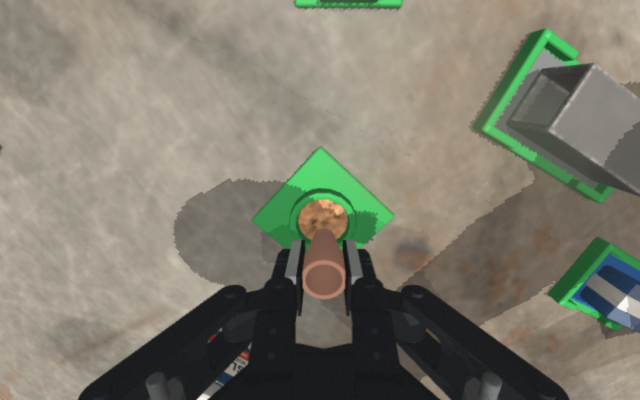

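View pics/s21c.png

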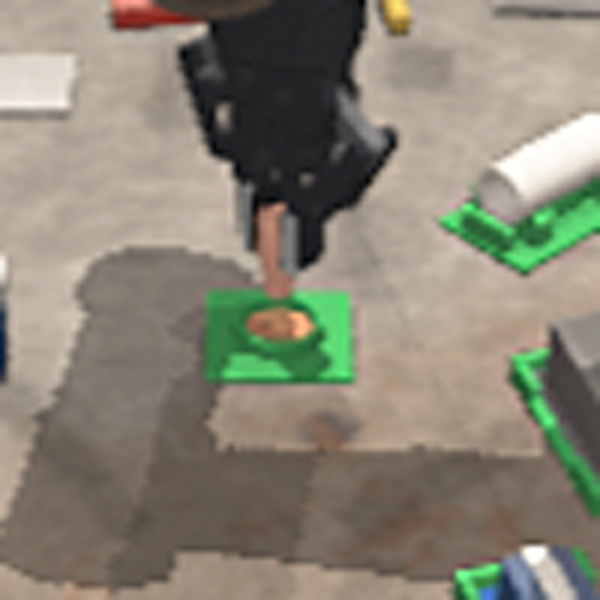

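Emit:
servo_tool:
  rows:
    - {"x":0,"y":0,"turn":0,"z":0.7,"fingers":1.8}
    - {"x":0,"y":0,"turn":0,"z":0.6,"fingers":1.8}
    - {"x":0,"y":0,"turn":0,"z":0.4,"fingers":1.8}
    - {"x":0,"y":0,"turn":0,"z":0.2,"fingers":1.8}
    - {"x":0,"y":0,"turn":0,"z":0,"fingers":1.8}
    - {"x":0,"y":0,"turn":0,"z":0,"fingers":1.8}
    - {"x":0,"y":0,"turn":0,"z":0,"fingers":1.8}

```text
clock: 23.32
position: [617.2, -83.6, 34.0]
ee_rot: [-0.5, 0.866, -0.0, 0.0]
contact_force: [1.0, 0.3, 0.6]
gripper_width: 21.2
```

```bash
python3 -c "
from h import *
plan(617.3,-83.3,27.2,-120)
m,p,d=grab('side','s22')
c=p[110:210,270:370,::-1];cv2.imwrite('pics/s22c.png',cv2.resize(c,None,fx=6,fy=6,interpolation=cv2.INTER_CUBIC))
"
```

```text
clock 23.32 pos [617.2 -83.6  34. ] phi -120.0 w 21.2 F [1.  0.3 0.6] j [ 0.12  0.58 -0.22  0.   -0.77 -0.65]
turn -0.0  x -0.03 y 0.01 z 0.68 cm
```

View pics/s22c.png

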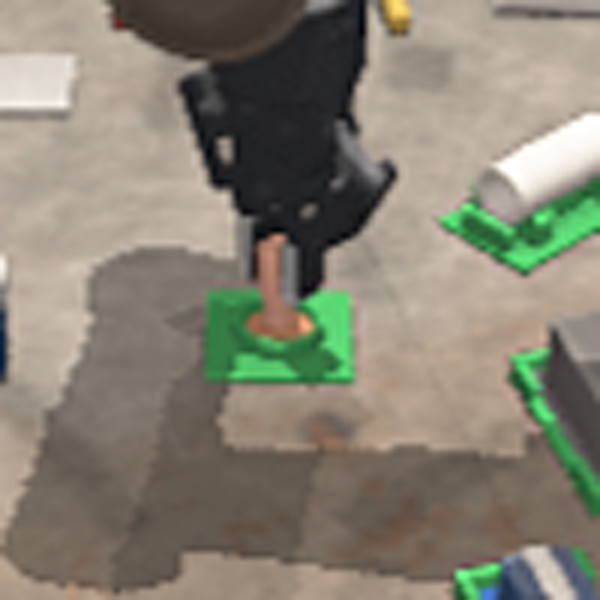

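Centred; cup entering the pocket. Slow millimetre steps now.

Emit:
servo_tool:
  rows:
    - {"x":0,"y":0,"turn":0,"z":0.15,"fingers":1.8}
    - {"x":0,"y":0,"turn":0,"z":0.15,"fingers":1.8}
    - {"x":0,"y":0,"turn":0,"z":0.1,"fingers":1.8}
    - {"x":0,"y":0,"turn":0,"z":0,"fingers":1.8}
    - {"x":0,"y":0,"turn":0,"z":0,"fingers":1.8}

```text
clock: 23.78
position: [616.9, -83.6, 29.7]
ee_rot: [-0.5, 0.866, 0.0, -0.0]
contact_force: [0.0, -0.2, 1.1]
gripper_width: 21.4
```

Emit:
servo_tool:
  rows:
    - {"x":0,"y":0,"turn":0,"z":0.1,"fingers":1.8}
    - {"x":0,"y":0,"turn":0,"z":0,"fingers":1.8}
    - {"x":0,"y":0,"turn":0,"z":0,"fingers":1.8}

```text
clock: 24.03
position: [617.0, -83.5, 28.8]
ee_rot: [-0.5, 0.866, 0.0, -0.0]
contact_force: [0.7, -0.6, 0.2]
gripper_width: 21.3
```

Emit:
servo_tool:
  rows:
    - {"x":0,"y":0,"turn":0,"z":0.05,"fingers":1.8}
    - {"x":0,"y":0,"turn":0,"z":0.05,"fingers":1.8}
    - {"x":0,"y":0,"turn":0,"z":0,"fingers":1.8}
    - {"x":0,"y":0,"turn":0,"z":0,"fingers":1.8}

```text
clock: 24.37
position: [617.0, -83.5, 27.8]
ee_rot: [-0.5, 0.866, 0.0, -0.0]
contact_force: [-0.3, -0.1, 0.3]
gripper_width: 21.5
```

Emit:
servo_tool:
  rows:
    - {"x":0,"y":0,"turn":0,"z":0.05,"fingers":1.8}
    - {"x":0,"y":0,"turn":0,"z":0,"fingers":1.8}
    - {"x":0,"y":0,"turn":0,"z":0,"fingers":1.8}

```text
clock: 24.62
position: [617.0, -83.5, 27.3]
ee_rot: [-0.5, 0.866, 0.0, -0.0]
contact_force: [-0.0, -0.9, -0.4]
gripper_width: 21.0
```

Emit:
servo_tool:
  rows:
    - {"x":0,"y":0,"turn":0,"z":0.05,"fingers":1.8}
    - {"x":0,"y":0,"turn":0,"z":0,"fingers":1.8}
    - {"x":0,"y":0,"turn":0,"z":0,"fingers":1.8}

```text
clock: 24.87
position: [617.0, -83.5, 27.2]
ee_rot: [-0.5, 0.866, -0.0, 0.0]
contact_force: [-1.2, 0.7, 3.6]
gripper_width: 21.4
```

```bash
python3 -c "
from h import *
for i in range(4):
    m,p,d=arm.camera_model('wrist'),*arm.get_image('wrist'); print(arm.read_state()['contact_force'].round(1))
C=cloud(m,d);s=arm.read_state()['position']
hsv=cv2.cvtColor(p,cv2.COLOR_RGB2HSV);H,S=hsv[...,0],hsv[...,1]
t=(d>0)&(H<15)&(S>60)&(np.hypot(C[...,0]-s[0],C[...,1]-s[1])<20)&(C[...,2]>20)&(C[...,2]<70)
R=C[t];v,u=np.nonzero(t);T=R[R[:,2]>47];print(R[:,2].max(),np.percentile(T[:,2],[5,50,95]),T.mean(0),rect(T))
"
```

```text
[-2.2  0.5  4. ]
[-1.2  1.1  5.2]
[-1.1  0.5  4.6]
[-2.1  0.7  4.8]
57.82867404421846 [47.48702894 50.75463344 52.15149144] [617.16243002 -84.5189003   50.38272121] (array([617.4, -83.7]), array([23.8, 21.4]), 59.9)
```

Emit:
servo_tool:
  rows:
    - {"x":0,"y":0,"turn":0,"z":0,"fingers":2.4}
    - {"x":0,"y":0,"turn":0,"z":0,"fingers":2.8}
    - {"x":0,"y":0,"turn":0,"z":0,"fingers":3.6}
    - {"x":0,"y":0,"turn":0,"z":0,"fingers":4.5}
    - {"x":0,"y":0,"turn":0,"z":0,"fingers":4.5}
    - {"x":0,"y":0,"turn":0,"z":-0.5,"fingers":4.5}
    - {"x":0,"y":0,"turn":0,"z":-1.5,"fingers":4.5}
    - {"x":0,"y":0,"turn":0,"z":-3,"fingers":4.5}
    - {"x":0,"y":0,"turn":0,"z":-4,"fingers":4.5}
    - {"x":0,"y":0,"turn":0,"z":-3,"fingers":4.5}

```text
clock: 25.9
position: [617.6, -83.7, 149.7]
ee_rot: [-0.5, 0.866, -0.001, 0.001]
contact_force: [0.2, -0.4, 1.4]
gripper_width: 44.9
```

Emit:
servo_tool:
  rows:
    - {"x":0,"y":0,"turn":0,"z":-2,"fingers":4.5}
    - {"x":2,"y":0,"turn":0,"z":-2,"fingers":4.5}
    - {"x":4,"y":0,"turn":0,"z":-1,"fingers":4.5}
    - {"x":4,"y":0,"turn":0,"z":0,"fingers":4.5}
    - {"x":4,"y":0,"turn":0,"z":0,"fingers":4.5}
    - {"x":4,"y":0,"turn":0,"z":0,"fingers":4.5}
    - {"x":3,"y":0,"turn":0,"z":0,"fingers":4.5}
    - {"x":0,"y":0,"turn":0,"z":0,"fingers":4.5}

```text
clock: 26.57
position: [508.9, -268.9, 197.4]
ee_rot: [-0.497, 0.868, -0.0, -0.0]
contact_force: [0.2, 0.5, 0.2]
gripper_width: 45.0
```

```bash
python3 - <<'E'
from h import *
plan(617,-83,100,-120)
m,p,d=grab('top','t23');C=cloud(m,d)
for nm,(x,y),lo,hi,R in [('tube',(439,-60),38,56,60),('pipe',(510,-239),38,60,60),('block',(439,93),28,50,45),('cup',(617.4,-83.4),40,60,22),('tin',(774,-8),50,70,50)]:
    M=(C[...,2]>lo)&(C[...,2]<hi)&(d>0)&(np.hypot(C[...,0]-x,C[...,1]-y)<R);P=C[M]
    print(nm,M.sum(),rect(P) if len(P) else None,np.median(P[:,2]).round(1) if len(P) else '')
c=p[100:300,170:490][:,:,::-1];cv2.imwrite('pics/t23c.png',cv2.resize(c,None,fx=2.5,fy=2.5,interpolation=cv2.INTER_CUBIC))
m,p,d=grab('side','s23')
c=p[110:250,250:410,::-1];cv2.imwrite('pics/s23c.png',cv2.resize(c,None,fx=4,fy=4,interpolation=cv2.INTER_CUBIC))
E
```

```text
clock 26.57 pos [ 508.9 -268.9  197.4] phi -120.4 w 45.0 F [0.2 0.5 0.2] j [-0.2   0.33 -0.17  0.   -1.08 -0.33]
turn -0.4  x -21.51 y -0.07 z 9.74 cm
tube 456 (array([439.7, -57.8]), array([84.6, 40. ]), -57.1) 46.2
pipe 72 (array([ 523.7, -214.7]), array([30.5, 27. ]), -29.6) 43.5
block 227 (array([438.5,  95.2]), array([50.7, 34.7]), -55.7) 36.1
cup 30 (array([617.3, -82. ]), array([22.9, 19.8]), -46.7) 50.5
tin 489 (array([774.7,  -9. ]), array([70. , 69.9]), -4.8) 58.7
```

View pics/t23c.png

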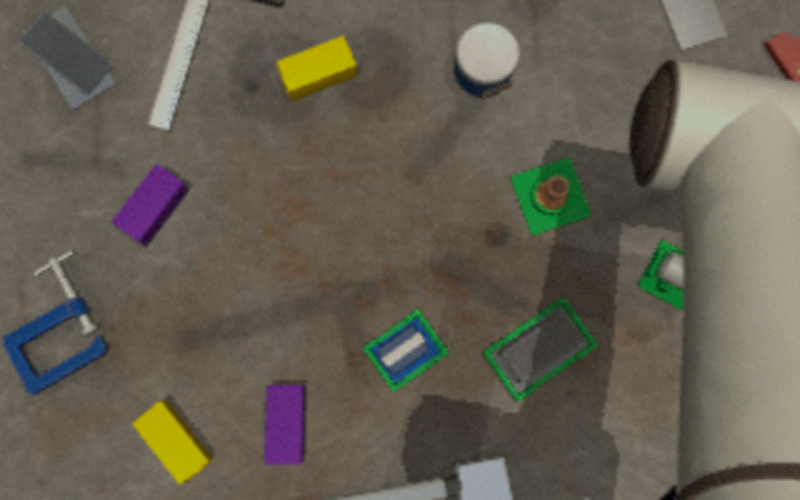

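View pics/s23c.png

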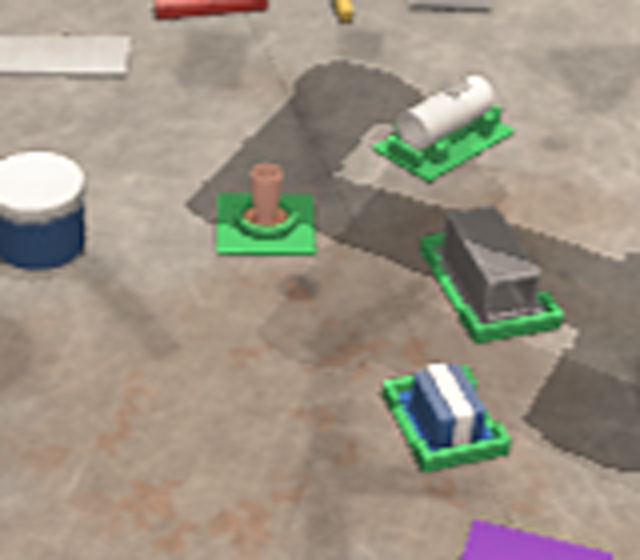

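The top view shows the tube, block and cup in their nests, with the pipe partly behind the arm. The side view shows all four seated, and the tin and the clamp are unmoved. Handing in.

```bash
python3 -c "
from h import *
print(arm.job_done(), arm.read_state()['clock'])"
```

```text
the job is handed in; nothing more can be done
the job is handed in; nothing more can be done
```

The kit is laid out and handed in at about 27 s. I placed the magnet block first, then the square tube and the pipe stub. The gas cup went in last, lowered in 0.5–1 mm steps until it touched the cork at about 5 N, then let go.

| Part | Height of top measured after placing | Expected |
|---|---|---|
| Block | 36.1 mm | 36 mm |
| Tube | 46.2 mm | 46 mm |
| Pipe | about 47 mm | 47 mm |
| Cup rim | 50.5 mm | 51 mm |

- **Position:** each part sat within about 2–3 mm of its nest centre. The tin measured the same as at the start, and the G-clamp looks unmoved in the last top picture; I did not measure it.
- **Disagreements:** the top and wrist cameras differed by about 2 mm on some nest positions, which is within the clearances. The arm hid most of the pipe in the last top view, so its check is the wrist view taken just after placing plus the last side view.
- **Regrip:** I regripped the pipe once, about 5 mm lower, because the fingers closed to only 31.4 mm on its 34 mm. The second grip read about the same (32 mm), but it held.

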